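Check a turned workpiece for run-out with a dial indicator

ROBOT

A 6-joint arm with a two-finger parallel gripper is mounted at the origin on the work surface. World frame = base frame: x ahead of the robot, y to its left, z up, the work surface at z = 0. Lengths are in m, angles in rad, forces in N, time in s.
With the tool pointing down it reaches from about 0.375 to 0.9 m from the base axis. Payload 3.1 kg.
Tool frame: the origin (TCP) lies on the front face of the gripper's body, between the roots of the fingers; the fingertips stand 73 mm ahead of it and the grasp point (between the pads) lies 54 mm ahead of it (manip.finger_overhang is the distance from the TCP to the fingertips, in m); z points along the fingers, y is the direction in which the jaws open and shut (so a half turn about z gives the same grasp; the last joint's range is limited). The gripper opens to 85 mm and grips with 20 to 120 N. Pads are 22 mm wide; open, the fingers measure 114 mm over their backs; the gripper's body (76 mm by 85 mm) begins 54 mm behind the grasp point. The pads swing forward as they close: fully open they stand 13 mm farther back than shut.
Start: joints at [-1.3, 0.527, 1.433, -0, 1.181, -0.178], TCP at [0.272, -0.563, 0.304] pointing down, gripper open.
Joint ranges: [-3.08, 3.08], [-0.75, 2.2], [0.22, 2.44], [-1.43, 4.57], [0, 2.65], [-2.85, 2.85]. Speed limits (rad/s): [2.79, 2.79, 3.14, 3.14, 3.14, 3.14].

INTERFACE

Orientations are given as a unit quaternion [x, y, z, w].
In Python, from station import manip gives the robot as it stands.
- The arm moves only by the tool apply_moves, never from a script. Its argument "increments" is a list that holds one entry, the list of rows, each a list of 4 numbers: the shift along the tool's x, y, z in m, then the turn about the tool's z in degrees. In form: [[[dx, dy, dz, spin], ...]]. A call has 1 to 5 rows; each row shifts and turns the pose as measured when the row begins, along the tool's axes as they then stand; what a row does not reach is not made up. A row lasts 1/10 s, in which the tool goes at most 50 mm and 8.59 degrees, less where a joint would pass 70% of its speed; a pose out of reach is approached as far as the arm can. A call with a gripper value outside its range is refused whole. "fingers" is the opening, from 0 (shut) to 1 (fully open), set as the call begins (left out, the last holds). The fingers move at their own pace and stop on an object; "newtons" is the grip in N (left out, the last holds). Time passes only in rows, so rows that do not move let the fingers close. It gives the time, the measured TCP pose, the force and the opening at its end, in the units of the state.
- manip.sense(): the state, without advancing time (a new reading comes with each control period).
- manip.snapshot(name): name is "scene" or "top" or "wrist"; returns (picture, depth): 384x512x3 uint8, red, green, blue; 384x512 float32, m along the optical axis (not along the pixel's ray), 0 where there is no reading.
- manip.camera_model(name): a dict with "mtx" (3x3 intrinsics, pixels), "distortion" ([k1, k2, p1, p2, k3] as OpenCV has them; the pictures are not rectified), "R" (3x3) and "t" (3): a world point X has camera coordinates R X + t; the wrist camera has in their place "mount" (4x4, takes a point from camera to tool coordinates, whose origin is the TCP and whose axes are the flange's). Camera axes: x right, y down, z forward; pixel columns grow to the right and rows downward; lengths in m; the calibration is good to about 2 mm. A picture is of the moment at which its call begins: read the wrist's pose just before it. camera_model takes no time and is no camera call.
- manip.sign_off(): hands the job in, once; it reports no verdict.
The state is a dict: "t": time; "q": joint angles; "qd": joint speeds; "tau": joint torques, N m; "tcp_pos": TCP position; "tool_rot": TCP orientation; "force": force on the tool from outside, world axes, zero at the start; "ft_torque": the same for the moment, N m; "finger_gap": opening from 0.0 (shut) to 1.0 (fully open).
Only numpy, scipy, OpenCV 4.12 (cv2) and the standard library are available. Lean on these libraries where they do the work, as an engineer would, in place of code of your own. Each camera call takes 0.05 s, during which the arm holds its last target.

TASK

I want to see whether this workpiece runs true. First pull the index pin on top of the lathe's headstock up to its stop so that the spindle is free; then take the dial indicator out of the wooden block and hold it upright over the workpiece, dial facing the tool-rest side, with the plunger on the top of the work at the pencil ring, pushed in gently by about 4 mm. Finish while still holding it there, steady, so that I can turn the work by hand; leave the other things on the bench alone.

Things in the scene. Friction and masses are not known exactly. Their poses are not given: they have to be found in the camera images.
- pin_knob (a point): middle of the round steel knob (21 mm across, 20 mm tall, upright) of the lathe's sprung index pin, on the flat top of the grey headstock (90 by 135 mm, nothing else on it). Pin in: this point is 24 mm and the knob's underside 14 mm above the headstock's top; under the knob a bush 16 mm across.
- index_pin (a joint): travel of the index pin, m: 0 pushed in (start), 0.014 drawn straight up to its hard stop. Drawing it takes 7 to 9 N; friction in its bush keeps it where it is left.
- indicator: plunger dial indicator: round steel case 45 mm across, 24 mm thick, dial on its -x face; below it an 8 mm stem, then the thin sprung plunger. Origin: centre of the shoulder under the case, which rests on the block; z up along the plunger, dial faces -x. 170 to 250 g. Free plunger's tip 30 mm below the origin; cap on top ends 52 mm above it; a lug on the back stands 6 mm proud.
- case_center (a point): the centre of the indicator's round case, on the plunger's line, 27 mm above the shoulder; axes as for the indicator. The case can be gripped across its round rim (45 mm, along its y) or front to back.
- dial (a point): the centre of the indicator's dial, 14.5 mm in front (-x) of the case centre
- tip (a point): the lowest point of the indicator's plunger (rounded, 4.8 mm thick), which touches the work. It moves with the plunger.
- plunger (a joint): how far the plunger is pushed into the indicator, m: 0 free, 0.010 fully in (hard stop). Spring: about 1 N at the start of its travel, 1.4 N at 4 mm, 2.2 N fully in.
- block_hole (a point): the mouth of the hole, 9.5 mm wide and 46 mm deep, in the top of the fixed wooden block (66 x 120 x 58 mm high) in which the indicator's stem stands upright
- lathe: small grey wood lathe, fixed. Origin on the bench under its centre line, half-way along the work; y along the centre line to the headstock, -x to the tool-rest side (the turner's). Centre line 165 mm up. Headstock y 135 to 285 mm, 215 high; chuck 70 across, y 83 to 126; tailstock and hand wheel y -93 to -256, 205 high; tool rest x = -54 mm, its top 164 high.
- workpiece: the pale turned workpiece held between chuck and tailstock centre, 40 mm across and plain from y = -74 to 67 mm of the lathe; it does not move. Origin and axes are the lathe's.
- ring: the dark pencil ring around the workpiece, 3 mm wide. Origin on the lathe's centre line in the middle of the ring, so the work's surface is 20 mm above; axes as the lathe's: y along the work to the headstock, -x to the tool-rest side.
- ring_top (a point): the topmost point of the pencil ring, on the top of the workpiece, 185 mm above the bench: where the plunger goes
- gouge: a turning gouge with a wooden handle, 360 mm long, lying on the bench between robot and lathe; to be left alone. Origin under the ferrule end of its handle, x to its edge.
- bowl: a small brass bowl 96 mm across and 42 mm high; to be left alone. Origin under its centre.
- finial: a turned wooden finial 42 mm across and 82 mm high, standing; to be left alone. Origin under its centre.
- blank: a square wooden blank 30 x 30 x 170 mm lying behind the lathe; to be left alone. Origin under its centre.
Things that resemble listed ones, but are neither listed nor needed, are in the scene too. There is more than one size of the indicator; the one meant has the size given above.

How it is judged:
By the outcome, as a careful person would: the job done as asked, in the order asked, and still so for the second after the job is handed in, while the arm keeps its last pose, push and grip.
It also fails if it takes over 58 s, if anything falls off the work surface, if the arm or the gripper's body presses on something with over 40 N, if the wrist force passes 120 N, or if a joint passes its speed limit or range.

## Working session

There is one attempt and no reset: what is moved stays moved. The work goes in short steps, Python scripts to look and compute and a tool call to move; the robot and the scene stay as the last step left them, time stands still between calls to the robot, and variables do not carry over. Pictures are saved under pics/ and viewed, and the job is handed in when it is done.

Besides the shell and the picture viewer there is one more tool, called after "Emit:" as name(argument=value, ...), one argument or row to a line, values as JSON. apply_moves: Moves the arm, as the interface text tells. Its arguments: {"type":"object","properties":{"increments":{"type":"array","items":{"type":"array","items":{"type":"array","items":{"type":"number"}}}},"fingers":{"type":"number"},"newtons":{"type":"number"}},"required":["increments"]}

```bash
ls; mkdir -p pics
python3 - <<'E'
from station import manip
import cv2,numpy as np
print(manip.sense())
for n in ("scene","top","wrist"):
    p,d=manip.snapshot(n)
    cv2.imwrite(f"pics/{n}0.png",cv2.cvtColor(p,cv2.COLOR_RGB2BGR)); np.save(f"{n}0_d.npy",d); np.save(f"{n}0_p.npy",p)
    m=manip.camera_model(n); print(n,{k:np.round(v,4).tolist() for k,v in m.items()})
E
```

```text
pics
{'t': 0.0, 'q': array([-1.29951702e+00,  5.28457282e-01,  1.43390599e+00, -2.63782805e-05,
        1.18139659e+00, -1.78484398e-01]), 'qd': array([ 0.00014107, -0.00301188,  0.00012194, -0.00098839,  0.00158811,
        0.00091468]), 'tau': array([-8.20889682e-05, -4.42349517e+01, -1.78025454e+01, -3.01708842e-04,
        8.51510209e-03,  1.46290425e-06]), 'tcp_pos': array([ 0.2715975 , -0.56227793,  0.30293774]), 'tool_rot': array([ 9.74818768e-01,  2.22995954e-01, -6.24416386e-05, -1.08187223e-03]), 'force': array([ 0.3988396 , -0.02327818,  0.05847862]), 'ft_torque': array([ 0.014759  ,  0.00566785, -0.02343897]), 'finger_gap': 0.9996916901441191}
scene {'mtx': [[397.6579, 0.0, 249.4476], [0.0, 397.6579, 194.2127], [0.0, 0.0, 1.0]], 'distortion': [-0.1194, 0.0, 0.0, 0.0, 0.0], 'R': [[0.6195, 0.7848, 0.0204], [0.5008, -0.375, -0.7801], [-0.6045, 0.4935, -0.6253]], 't': [-0.3322, -0.1936, 1.5275]}
top {'mtx': [[383.4695, 0.0, 254.2269], [0.0, 383.4695, 188.4807], [0.0, 0.0, 1.0]], 'distortion': [-0.0741, 0.0, 0.0, 0.0, 0.0], 'R': [[-0.0044, -1.0, 0.0026], [-0.9769, 0.0037, -0.2135], [0.2135, -0.0035, -0.9769]], 't': [-0.0384, 0.6074, 1.0919]}
wrist {'mtx': [[280.1886, 0.0, 255.2845], [0.0, 280.1886, 195.0697], [0.0, 0.0, 1.0]], 'distortion': [-0.0378, 0.0, 0.0, 0.0, 0.0], 'mount': [[0.0004, -0.9458, -0.3248, 0.084], [1.0, 0.0005, -0.0003, -0.0004], [0.0004, -0.3248, 0.9458, -0.0703], [0.0, 0.0, 0.0, 1.0]]}
```

View pics/scene0.png

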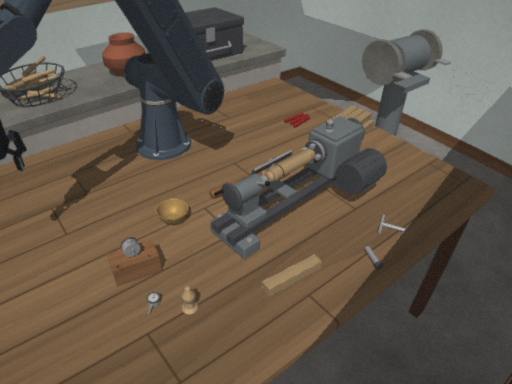

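View pics/top0.png

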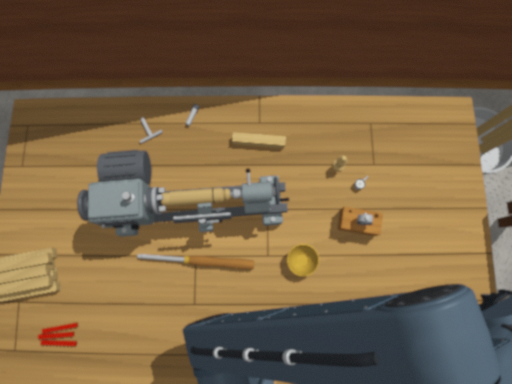

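View pics/wrist0.png

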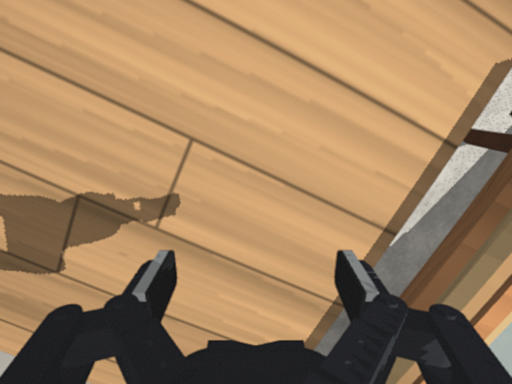

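The scene view shows the headstock with its knob at about (330,126), the workpiece at (291,163) and an indicator standing in the wooden block at (131,246). A second, smaller indicator lies on the bench at (153,298). In the top view these are at (127,196), (200,200), (366,218) and (360,184). Next I'll measure and crop.

```bash
cat > h.py <<'E'
from station import manip
import cv2,numpy as np
from scipy.spatial.transform import Rotation as Ro
def und(m,uv):
    return cv2.undistortPoints(np.array(uv,float).reshape(-1,1,2),m["mtx"],np.array(m["distortion"])).reshape(-1,2)
def pose(m,s=None):
    if "R" in m: 
        R=np.array(m["R"]);t=np.array(m["t"]); return R.T,-R.T@t
    T=np.eye(4);T[:3,:3]=Ro.from_quat(s["tool_rot"]).as_matrix();T[:3,3]=s["tcp_pos"]
    T=T@np.array(m["mount"]);return T[:3,:3],T[:3,3]
def rays(m,uv,s=None):
    A,o=pose(m,s);x=und(m,uv);d=np.c_[x,np.ones(len(x))]@A.T
    return o,d
def onz(m,uv,z,s=None):
    o,d=rays(m,uv,s);return o+d*((z-o[2])/d[:,2])[:,None]
def cloud(m,D,s=None):
    H,W=D.shape;u,v=np.meshgrid(np.arange(W),np.arange(H))
    o,d=rays(m,np.c_[u.ravel(),v.ravel()],s)
    P=(o+d*D.reshape(-1,1)).reshape(H,W,3);P[D==0]=np.nan;return P
def proj(m,X,s=None):
    A,o=pose(m,s);R=A.T;t=-R@o
    return cv2.projectPoints(np.array(X,float).reshape(-1,3),cv2.Rodrigues(R)[0],t,m["mtx"],np.array(m["distortion"]))[0].reshape(-1,2)
def snap(n,tag):
    s=manip.sense();p,d=manip.snapshot(n)
    np.savez(f"{n}_{tag}.npz",p=p,d=d,q=s["tool_rot"],t=s["tcp_pos"])
    cv2.imwrite(f"pics/{n}_{tag}.png",p[...,::-1]);return p,d,s
def load(n,tag):
    f=np.load(f"{n}_{tag}.npz");return f["p"],f["d"],dict(tool_rot=f["q"],tcp_pos=f["t"])
E
python3 - <<'E'
from h import *
for n,pts in (("scene",[(330,126),(330,121),(340,135),(131,243),(120,258),(153,298),(291,163)]),("top",[(127,196),(115,190),(366,218),(350,222),(360,184),(200,200)])):
    m=manip.camera_model(n);D=np.load(n+"0_d.npy");P=cloud(m,D)
    for u,v in pts: print(n,(u,v),P[v,u].round(3))
a=np.load("scene0_p.npy")[...,::-1];b=np.load("top0_p.npy")[...,::-1]
def c(im,x,y,w,h,k): return cv2.resize(im[y:y+h,x:x+w],(w*k,h*k),interpolation=cv2.INTER_CUBIC)
cv2.imwrite("pics/c1.png",np.vstack([c(a,95,225,130,100,4),c(b,320,150,130,100,4)])[:, :])
cv2.imwrite("pics/c2.png",np.hstack([c(a,205,105,180,150,4)]))
cv2.imwrite("pics/c3.png",np.hstack([c(b,70,140,225,110,3)]))
E
```

```text
scene (330, 126) [0.559 0.284 0.236]
scene (330, 121) [0.556 0.284 0.252]
scene (340, 135) [0.591 0.297 0.216]
scene (131, 243) [ 0.523 -0.363  0.108]
scene (120, 258) [ 0.505 -0.395  0.058]
scene (153, 298) [ 0.638 -0.377  0.022]
scene (291, 163) [0.579 0.111 0.183]
top (127, 196) [0.549 0.282 0.25 ]
top (115, 190) [0.572 0.328 0.214]
top (366, 218) [ 0.51  -0.362  0.108]
top (350, 222) [ 0.505 -0.328  0.057]
top (360, 184) [ 0.631 -0.377  0.019]
top (200, 200) [0.551 0.106 0.18 ]
```

Run:
```python
import cv2;i=cv2.imread("pics/c1.png");cv2.imwrite("pics/c1b.png",cv2.resize(i,(390,600)))
```

```text
(no output)
```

View pics/c1b.png

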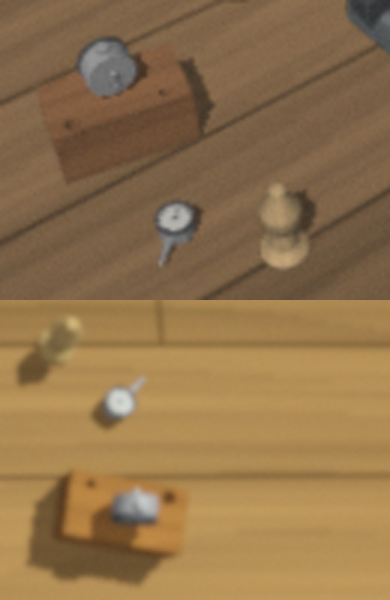

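View pics/c2.png

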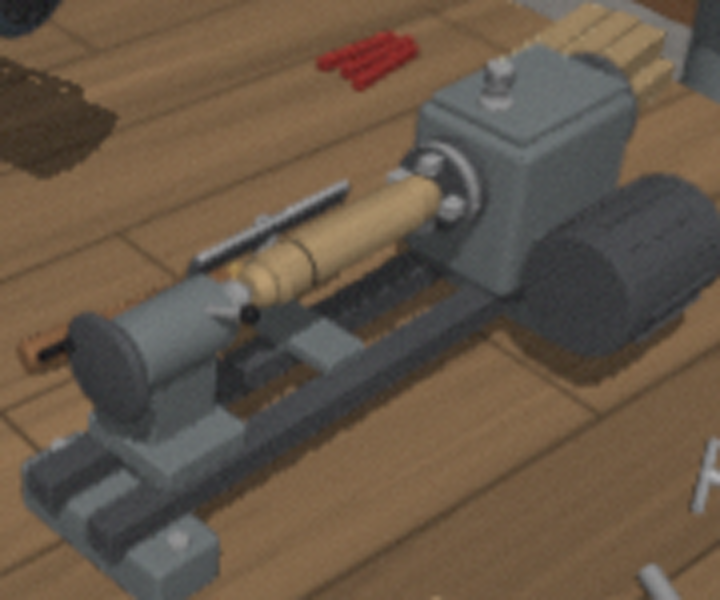

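View pics/c3.png

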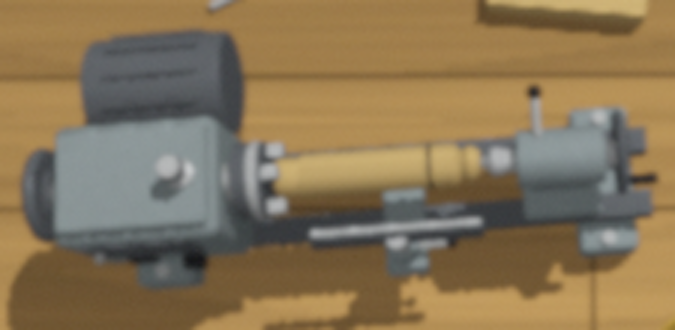

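The one to take is the indicator standing in the block: its size suits 45 mm, and its top is at about z 0.108 on a 58 mm block. The look-alike is the small indicator lying at scene (153,298), top (360,184). The only knob on the headstock top is at top (126,196). Now I'll measure more exactly.

Run:
```python
from h import *
C={}
for n in ("scene","top"):
    m=manip.camera_model(n);D=np.load(n+"0_d.npy");p=np.load(n+"0_p.npy");P=cloud(m,D);C[n]=(m,D,p,P)
    near=lambda x,y,r:(np.hypot(P[...,0]-x,P[...,1]-y)<r)
    k=near(.553,.283,.03)&(P[...,2]>.243); print(n,"knob top",k.sum(),np.nanmean(P[k],0).round(4),np.nanmedian(P[k][:,2]).round(4),P[k].min(0).round(3),P[k].max(0).round(3))
    h=near(.553,.30,.12)&(np.abs(P[...,2]-.215)<.006)
    r=cv2.minAreaRect(P[h][:,:2].astype(np.float32)*1000);print(" head top",h.sum(),r,np.median(P[h][:,2]))
    i=near(.515,-.362,.045)&(P[...,2]>.07);print(" ind",i.sum(),P[i].mean(0).round(4),P[i].min(0).round(3),P[i].max(0).round(3))
    r=cv2.minAreaRect(P[i][:,:2].astype(np.float32)*1000);print("  ",r)
    b=near(.505,-.362,.09)&(np.abs(P[...,2]-.058)<.004);r=cv2.minAreaRect(P[b][:,:2].astype(np.float32)*1000);print(" block",b.sum(),r)
    # work: pale color, z>.165
    hsv=cv2.cvtColor(p,cv2.COLOR_RGB2HSV)
    w=(P[...,2]>.16)&(hsv[...,1]>70)&near(.56,.08,.15);X=P[w]
    print(" work",w.sum(),X.min(0).round(3),X.max(0).round(3))
    # ridge per y
    ys=np.arange(X[:,1].min(),X[:,1].max(),.015)
    for y in ys:
        q=X[np.abs(X[:,1]-y)<.0075]; 
        if len(q)>5:print("   ",y.round(3),len(q),q[:,0].min().round(4),q[:,0].max().round(4),q[:,2].max().round(4))
```

```text
scene knob top 35 [0.5547 0.2844 0.2487] 0.2494 [0.542 0.275 0.243] [0.563 0.295 0.253]
 head top 593 ((550.6293334960938, 329.55126953125), (91.3781509399414, 138.1624298095703), 3.7595508098602295) 0.2161482976320075
 ind 277 [ 0.518  -0.3665  0.0949] [ 0.497 -0.386  0.07 ] [ 0.531 -0.342  0.113]
   ((514.8456420898438, -364.55267333984375), (43.87328338623047, 32.68965530395508), 85.15110778808594)
 block 772 ((513.1185302734375, -363.52740478515625), (120.1918716430664, 70.55477142333984), 79.99226379394531)
 work 660 [ 0.549 -0.024  0.161] [0.632 0.221 0.21 ]
    0.021 14 0.5634 0.586 0.177
    0.036 60 0.5582 0.5893 0.183
    0.051 73 0.5561 0.5925 0.1866
    0.066 56 0.561 0.5918 0.189
    0.081 54 0.5583 0.5909 0.1864
    0.096 55 0.5593 0.5888 0.1868
    0.111 54 0.5507 0.5874 0.1886
    0.126 56 0.5538 0.5867 0.1874
    0.141 49 0.5539 0.5863 0.1869
    0.156 52 0.5512 0.5837 0.1868
    0.171 48 0.5558 0.5836 0.1872
    0.186 44 0.5489 0.5806 0.1866
    0.201 36 0.553 0.5787 0.1851
    0.216 7 0.5593 0.5747 0.1822
top knob top 57 [0.5504 0.286  0.2483] 0.2481 [0.541 0.275 0
[... 311 characters left out ...]
82406616211), 85.2796630859375)
 block 659 ((509.62420654296875, -364.3251953125), (123.2638168334961, 67.71734619140625), 79.59124755859375)
 work 937 [ 0.539 -0.029  0.164] [0.633 0.224 0.212]
    -0.029 8 0.6249 0.6326 0.2079
    -0.014 6 0.6231 0.6334 0.2118
    0.031 46 0.553 0.5824 0.184
    0.046 73 0.5496 0.5842 0.1874
    0.061 80 0.5473 0.5851 0.188
    0.076 77 0.5475 0.5858 0.1905
    0.091 76 0.5468 0.5823 0.1878
    0.106 73 0.5464 0.5835 0.1879
    0.121 82 0.5435 0.5792 0.189
    0.136 77 0.5418 0.5803 0.1883
    0.151 81 0.5419 0.5798 0.1875
    0.166 77 0.5403 0.5771 0.1888
    0.181 79 0.5389 0.5776 0.1876
    0.196 69 0.5397 0.5751 0.1876
    0.211 32 0.5397 0.5715 0.1857
```

Emit:
apply_moves(
  increments=[
    [[0, 0, -0.04, 7.3], [0, 0, -0.04, 7.3], [0, 0, -0.04, 7.3]],
  ],
  fingers=1,
  newtons=60,
)

```text
t: 0.45
tcp_pos: [0.2707, -0.5597, 0.4168]
tool_rot: [1.0, 0.027, -0.003, -0.012]
force: [1.4, -0.9, -0.6]
finger_gap: 0.999
```

```bash
cat >> h.py <<'E'
def yaw(s): 
    R=Ro.from_quat(s["tool_rot"]).as_matrix();return np.degrees(np.arctan2(R[1,0],R[0,0]))
def goto(x,y,z,yw=None):
    s=manip.sense();R=Ro.from_quat(s["tool_rot"]).as_matrix()
    d=R.T@(np.array([x,y,z])-s["tcp_pos"])
    print("t",round(s["t"],2),"tcp",s["tcp_pos"].round(4),"yaw",yaw(s).round(2),"tilt",np.degrees(np.arccos(-R[2,2])).round(2),"F",s["force"].round(1),"gap",round(s["finger_gap"],3),"| d_tool",d.round(4), "spin",None if yw is None else (yaw(s)-yw).round(2))
E
python3 -c "
from h import *
goto(.552,.245,.40,3.85)"
```

```text
t 0.45 tcp [ 0.2707 -0.5597  0.4168] yaw 3.07 tilt 1.36 F [ 1.4 -0.9 -0.6] gap 0.999 | d_tool [ 0.324  -0.788   0.0335] spin -0.78
```

Emit:
apply_moves(
  increments=[
    [[0.0155, -0.0465, 0, 0], [0.0155, -0.0465, 0, 0], [0.0155, -0.0465, 0, 0], [0.0155, -0.0465, 0, 0], [0.0155, -0.0465, 0, 0]],
  ],
)

```text
t: 0.95
tcp_pos: [0.3371, -0.3263, 0.4251]
tool_rot: [1.0, 0.02, 0.0, -0.002]
force: [0.7, 0.0, -0.1]
finger_gap: 1.001
```

Emit:
apply_moves(
  increments=[
    [[0.0155, -0.0465, 0, 0], [0.0155, -0.0465, 0, 0], [0.0155, -0.0465, 0, 0], [0.0155, -0.0465, 0, 0], [0.0155, -0.0465, 0, 0]],
  ],
)

```text
t: 1.45
tcp_pos: [0.4037, -0.0854, 0.4258]
tool_rot: [1.0, 0.019, 0.001, -0.002]
force: [0.9, -0.3, -0.2]
finger_gap: 1.0
```

```bash
python3 -c "
from h import *
goto(.552,.285,.40,3.85)"
```

```text
t 1.45 tcp [ 0.4037 -0.0854  0.4258] yaw 2.13 tilt 0.29 F [ 0.9 -0.3 -0.2] gap 1.0 | d_tool [ 0.1619 -0.3645  0.0278] spin -1.72
```

Emit:
apply_moves(
  increments=[
    [[0.0195, -0.045, 0.003, -0.4], [0.0195, -0.045, 0.003, -0.4], [0.0195, -0.045, 0.003, -0.4], [0.0195, -0.045, 0.003, -0.3], [0.0195, -0.045, 0.003, -0.2]],
  ],
)

```text
t: 1.95
tcp_pos: [0.4879, 0.1498, 0.4124]
tool_rot: [0.999, 0.034, 0.002, -0.002]
force: [2.1, -0.8, 0.7]
finger_gap: 0.999
```

Emit:
apply_moves(
  increments=[
    [[0.0195, -0.045, 0.003, 0], [0.0195, -0.045, 0.003, 0], [0.0195, -0.03, 0.003, 0], [0.006, -0.01, 0, 0], [0, 0, 0, 0]],
  ],
)

```text
t: 2.45
tcp_pos: [0.543, 0.2935, 0.4008]
tool_rot: [0.999, 0.039, 0.0, -0.001]
force: [-0.7, -0.3, -0.7]
finger_gap: 1.001
```

```bash
python3 -c "
from h import *
goto(.552,.285,.40,3.85)
p,d,s=snap('wrist','1')
goto(.552,.285,.40,3.85)"
```

```text
t 2.45 tcp [0.543  0.2935 0.4008] yaw 4.43 tilt 0.17 F [-0.7 -0.3 -0.7] gap 1.001 | d_tool [0.0083 0.0092 0.0008] spin 0.58
t 2.5 tcp [0.5426 0.2926 0.4008] yaw 4.38 tilt 0.15 F [-0.1 -0.3 -0.4] gap 1.002 | d_tool [0.0088 0.0083 0.0007] spin 0.53
```

View pics/wrist_1.png

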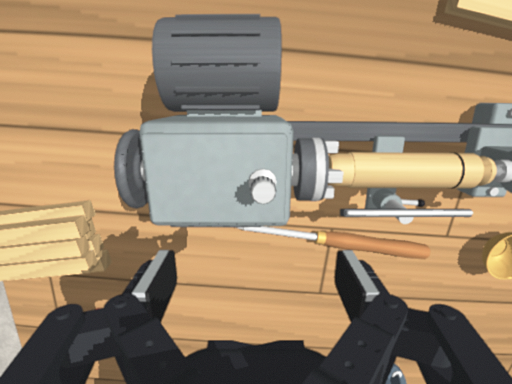

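The wrist view shows the knob at about (262,186), the pencil ring at about (462,170) and the workpiece running along rows 152–188. Next I'll fit these.

Run:
```python
from h import *
m=manip.camera_model("wrist");p,D,s=load("wrist","1");P=cloud(m,D,s)
near=lambda x,y,r:(np.hypot(P[...,0]-x,P[...,1]-y)<r)
k=near(.552,.285,.03)&(P[...,2]>.244);print("knob",k.sum(),np.median(P[k],0).round(4),P[k].min(0).round(4),P[k].max(0).round(4))
uv=np.argwhere(k)[:,::-1].astype(np.float32);c,r=cv2.minEnclosingCircle(uv);print(c,r,onz(m,[c],.249,s))
h=near(.55,.33,.12)&(np.abs(P[...,2]-.215)<.005);r=cv2.minAreaRect(P[h][:,:2].astype(np.float32)*1000);print("head",r,np.median(P[h][:,2]))
hsv=cv2.cvtColor(p,cv2.COLOR_RGB2HSV)
w=(P[...,2]>.15)&(hsv[...,1]>60)&(hsv[...,2]>110)
# edges of work at columns
for u in range(335,485,10):
    col=np.where(w[:,u])[0]
    col=col[(col>140)&(col<200)]
    if len(col): print(u,col.min(),col.max(),P[col,u,2].max().round(4),onz(m,[(u,col.min()-.5),(u,col.max()+.5)],.165,s)[:,:2].round(4).tolist())
im=p[145:215,320:512,::-1];cv2.imwrite("pics/w1c.png",cv2.resize(im,None,fx=4,fy=4,interpolation=cv2.INTER_CUBIC))
g=cv2.cvtColor(p,cv2.COLOR_RGB2GRAY)
for v in (160,165,170,175,180): print(v,g[v,452:474])
```

```text
knob 9297 [0.5552 0.2846 0.4113] [0.5416 0.2551 0.244 ] [0.565  0.3149 0.4243]
(279.6107177734375, 304.64306640625) 126.7364501953125 [[0.4398181  0.26266005 0.249     ]]
head ((548.854736328125, 348.32525634765625), (89.54103088378906, 164.60707092285156), 4.193980693817139) 0.21540519120816007
335 154 185 0.1818 [[0.577, 0.2092], [0.5405, 0.203]]
345 154 185 0.1836 [[0.5779, 0.1982], [0.5414, 0.1916]]
355 152 187 0.1859 [[0.581, 0.1875], [0.54, 0.1796]]
365 153 187 0.1852 [[0.5808, 0.1762], [0.5409, 0.168]]
375 153 187 0.1862 [[0.5818, 0.1651], [0.5418, 0.1564]]
385 153 187 0.1862 [[0.5827, 0.1539], [0.5427, 0.1448]]
395 153 187 0.1863 [[0.5836, 0.1427], [0.5437, 0.1331]]
405 153 187 0.1854 [[0.5846, 0.1315], [0.5446, 0.1214]]
415 153 187 0.1864 [[0.5855, 0.1202], [0.5455, 0.1096]]
425 153 187 0.1866 [[0.5865, 0.1088], [0.5465, 0.0977]]
435 153 187 0.1854 [[0.5875, 0.0974], [0.5475, 0.0858]]
445 153 188 0.1863 [[0.5885, 0.086], [0.5472, 0.0735]]
455 154 188 0.1861 [[0.5884, 0.0741], [0.5482, 0.0615]]
465 154 187 0.1864 [[0.5894, 0.0625], [0.5504, 0.0497]]
475 155 186 0.1856 [[0.5893, 0.0504], [0.5525, 0.0379]]
160 [218 218 219 218 218 218 221 216 164  81  66 147 215 221 218 218 216 216
 216 216 217 215]
165 [232 232 231 232 231 231 232 233 234 205 118  59 135 232 235 232 231 231
 231 231 231 231]
170 [233 233 233 233 233 233 232 234 235 218 138  73 117 215 234 234 232 231
 232 233 233 232]
175 [218 219 220 218 218 218 219 223 216 155  71  80 176 219 222 219 219 219
 219 219 219 219]
180 [203 205 204 204 206 207 198 149  70  74 153 200 207 205 204 203 203 203
 205 205 203 203]
```

View pics/w1c.png

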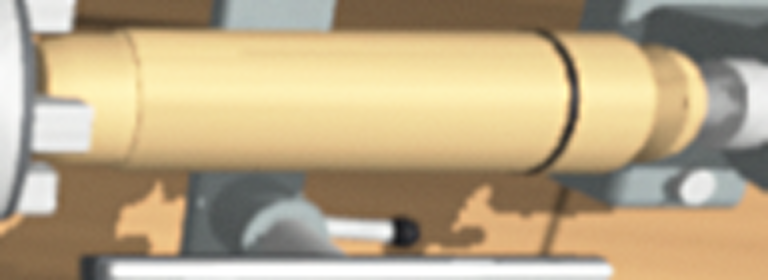

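Run:
```python
from h import *
m=manip.camera_model("wrist");p,D,s=load("wrist","1");P=cloud(m,D,s)
near=lambda x,y,r:(np.hypot(P[...,0]-x,P[...,1]-y)<r)
k=near(.552,.285,.03)&(P[...,2]>.244)&(P[...,2]<.256)
print("knob",k.sum(),P[k].mean(0).round(4),P[k].min(0).round(4),P[k].max(0).round(4))
uv=np.argwhere(k)[:,::-1].astype(np.float32);c,r=cv2.minEnclosingCircle(uv);print(c,r,onz(m,[c],.249,s))
mm=(hsv:=cv2.cvtColor(p,cv2.COLOR_RGB2HSV))
i=p[165:210,235:290,::-1];cv2.imwrite("pics/k1.png",cv2.resize(i,None,fx=10,fy=10,interpolation=cv2.INTER_CUBIC))
print(onz(m,[(463,168)],.185,s))
for c in ("top","scene"):
    pass
```

```text
knob 493 [0.554  0.2889 0.2489] [0.5416 0.2777 0.244 ] [0.5642 0.2998 0.2515]
(263.0, 191.0) 13.038504600524902 [[0.55460245 0.28892919 0.249     ]]
[[0.57643284 0.07530228 0.185     ]]
```

View pics/k1.png

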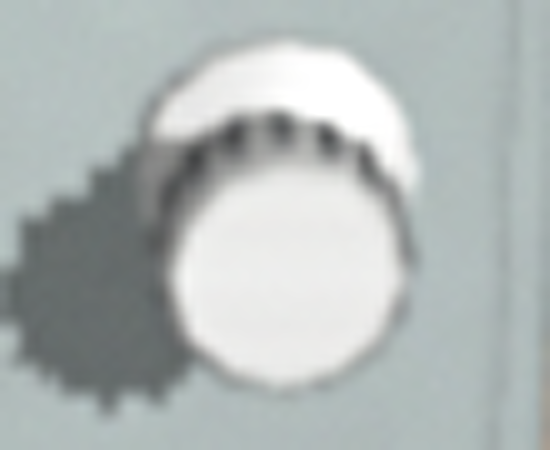

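Emit:
apply_moves(
  increments=[
    [[0.005, 0.003, 0.02, 0.2], [0.005, 0.003, 0.02, 0.2], [0, 0, 0.011, 0], [0, 0, 0, 0]],
  ],
  fingers=0.6,
)

```text
t: 2.9
tcp_pos: [0.5514, 0.2813, 0.3501]
tool_rot: [0.999, 0.032, -0.001, -0.0]
force: [-0.0, 0.0, -0.1]
finger_gap: 0.6
```

Run:
```python
from h import *
p,D,s=snap("wrist","2");goto(.553,.2875,.295,3.85)
m=manip.camera_model("wrist");P=cloud(m,D,s)
near=lambda x,y,r:(np.hypot(P[...,0]-x,P[...,1]-y)<r)
k=near(.553,.287,.025)&(P[...,2]>.2455)&(P[...,2]<.256)
print("knob",k.sum(),P[k].mean(0).round(4),P[k].min(0).round(4),P[k].max(0).round(4))
```

```text
t 2.95 tcp [0.5519 0.2814 0.3511] yaw 3.67 tilt 0.04 F [ 0.2 -0.4 -0. ] gap 0.596 | d_tool [ 0.0015 -0.006   0.0561] spin -0.18
knob 692 [0.5543 0.2887 0.249 ] [0.5434 0.2781 0.2455] [0.5641 0.2994 0.2511]
```

View pics/wrist_2.png

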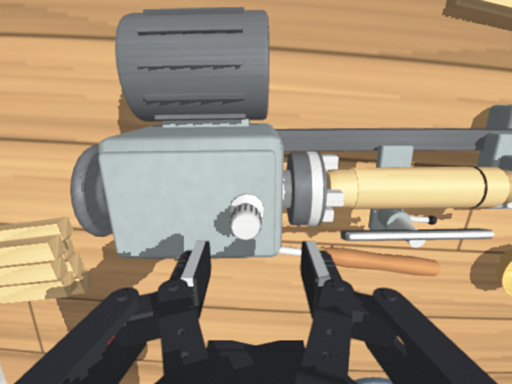

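Run:
```python
from h import *
p,D,s=load("wrist","2");m=manip.camera_model("wrist")
i=p[185:250,215:280,::-1];cv2.imwrite("pics/k2.png",cv2.resize(i,None,fx=9,fy=9,interpolation=cv2.INTER_CUBIC))
g=cv2.cvtColor(p,cv2.COLOR_RGB2GRAY)
for v in (218,222,226,230):print(v,g[v,225:268])
print(onz(m,[(245.5,223),(246,223)],.249,s), yaw(s),s["tcp_pos"])
```

```text
218 [113 113 110 112 111 105 107 126 146 170 197 227 240 244 244 243 243 243
 242 243 243 243 243 243 243 243 243 243 243 242 236 228 219 194 136 108
 145 190 196 197 196 196 196]
222 [115 113 113 111 102  98 129 178 230 242 243 241 242 242 242 242 241 241
 241 242 241 241 241 241 241 242 241 241 242 241 242 242 241 230 204 152
 138 186 199 196 196 196 198]
226 [115 116 114 114 112 123 170 229 246 246 244 244 244 244 244 244 243 243
 243 243 244 244 244 244 244 244 244 243 244 244 244 243 245 241 225 191
 178 192 196 195 197 195 195]
230 [115 112 113 113 113 112 126 177 234 244 242 242 241 241 241 241 241 241
 242 241 241 241 242 241 242 241 242 242 242 242 242 244 239 215 170 162
 187 197 196 197 196 195 198]
[[0.5559758  0.28870336 0.249     ]
 [0.55599751 0.28836892 0.249     ]] 3.6677931129825514 [0.5514415  0.28130633 0.3501499 ]
```

View pics/k2.png

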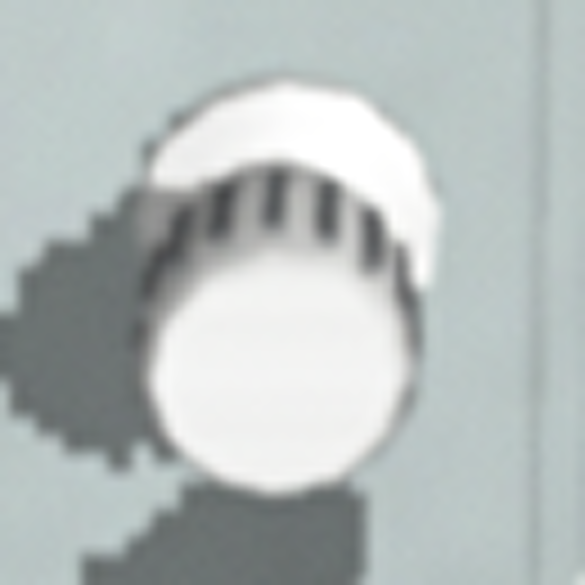

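Emit:
apply_moves(
  increments=[
    [[0.001, -0.003, 0.02, 0], [0.001, -0.003, 0.02, 0], [0, 0, 0.013, 0], [0, 0, 0, 0]],
  ],
  fingers=0.5,
)

```text
t: 3.35
tcp_pos: [0.555, 0.2861, 0.3024]
tool_rot: [1.0, 0.031, 0.005, -0.001]
force: [-0.7, -0.3, 0.3]
finger_gap: 0.502
```

Run:
```python
from h import *
p,D,s=snap("wrist","3");goto(.5535,.2875,.296,3.85)
```

```text
t 3.4 tcp [0.5555 0.2863 0.3035] yaw 3.53 tilt 0.68 F [-0.3  0.1  0.6] gap 0.501 | d_tool [-0.002  -0.0013  0.0075] spin -0.32
```

View pics/wrist_3.png

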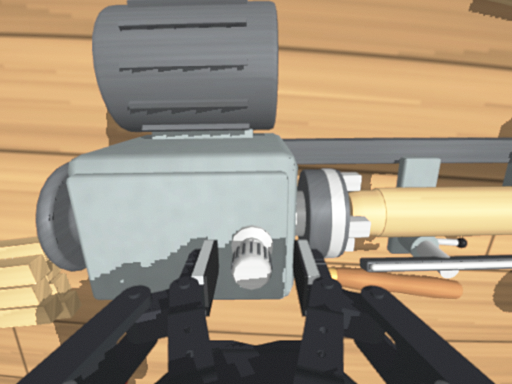

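The knob sits between the fingers at about (252,262), and the finger midpoint is near column 256, so I'll make a small correction.

Emit:
apply_moves(
  increments=[
    [[-0.001, -0.002, 0.007, 0.3], [0, 0, 0, 0], [0, 0, 0, 0]],
  ],
)

```text
t: 3.7
tcp_pos: [0.5555, 0.2886, 0.2989]
tool_rot: [1.0, 0.028, 0.008, -0.002]
force: [-0.1, 0.1, -0.1]
finger_gap: 0.495
```

Emit:
apply_moves(
  increments=[
    [[0, 0, 0, 0], [0, 0, 0, 0], [0, 0, 0, 0], [0, 0, 0, 0]],
  ],
  fingers=0,
  newtons=60,
)

```text
t: 4.1
tcp_pos: [0.5558, 0.2884, 0.3]
tool_rot: [1.0, 0.028, 0.009, -0.002]
force: [0.3, 0.0, 0.2]
finger_gap: 0.222
```

Run:
```python
from h import *
p,D,s=snap("wrist","4");goto(.5535,.2875,.296,3.85)
```

```text
t 4.15 tcp [0.5558 0.2884 0.3   ] yaw 3.21 tilt 1.05 F [-0.5 -1.1 -0.6] gap 0.22 | d_tool [-0.0024  0.0007  0.0039] spin -0.64
```

View pics/wrist_4.png

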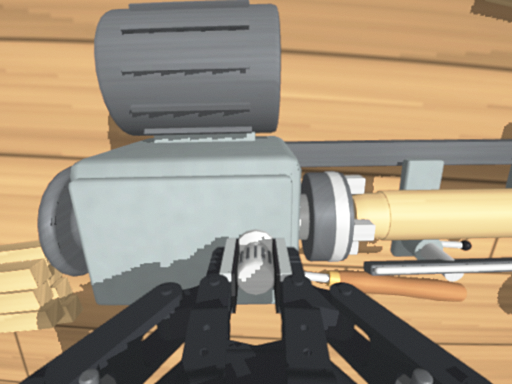

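Emit:
apply_moves(
  increments=[
    [[0, 0, -0.004, 0], [0, 0, -0.004, 0], [0, 0, -0.003, 0]],
  ],
)

```text
t: 4.45
tcp_pos: [0.5558, 0.2884, 0.3084]
tool_rot: [1.0, 0.028, 0.008, -0.002]
force: [3.2, 1.3, -7.2]
finger_gap: 0.224
```

Run:
```python
from h import *
goto(.5535,.2875,.314,3.85);print(manip.sense()["ft_torque"])
```

```text
t 4.45 tcp [0.5558 0.2884 0.3084] yaw 3.2 tilt 0.96 F [ 3.2  1.3 -7.2] gap 0.224 | d_tool [-0.0023  0.0007 -0.0056] spin -0.65
[ 0.13096389 -0.46815528 -0.02214527]
```

Force −7.2 N over 8.4 mm of lift: the pin is being drawn.

Emit:
apply_moves(
  increments=[
    [[0, 0, -0.004, 0], [0, 0, -0.004, 0]],
  ],
)

```text
t: 4.65
tcp_pos: [0.5558, 0.2883, 0.3143]
tool_rot: [1.0, 0.028, 0.008, -0.002]
force: [8.8, 2.8, -29.0]
finger_gap: 0.215
```

Emit:
apply_moves(
  increments=[
    [[0, 0, -0.004, 0], [0, 0, -0.004, 0]],
  ],
)

```text
t: 4.85
tcp_pos: [0.556, 0.2883, 0.3143]
tool_rot: [1.0, 0.027, 0.006, -0.002]
force: [7.5, 2.4, -25.1]
finger_gap: 0.216
```

The lift was 14.3 mm, then the force rose to 25–29 N, so the pin is at its stop. Now I'll relax and release.

Emit:
apply_moves(
  increments=[
    [[0, 0, 0, 0], [0, 0, 0, 0]],
  ],
)

```text
t: 5.05
tcp_pos: [0.5562, 0.2884, 0.3138]
tool_rot: [1.0, 0.027, 0.005, -0.002]
force: [2.6, -0.2, -6.9]
finger_gap: 0.218
```

Emit:
apply_moves(
  increments=[
    [[0, 0, 0, 0], [0, 0, 0, 0], [0, 0, 0, 0]],
  ],
  fingers=0.6,
)

```text
t: 5.35
tcp_pos: [0.5558, 0.2885, 0.3179]
tool_rot: [1.0, 0.028, 0.006, -0.002]
force: [0.3, 0.3, 1.2]
finger_gap: 0.597
```

Emit:
apply_moves(
  increments=[
    [[0, 0, -0.02, 0], [0, 0, -0.03, 0], [0, 0, -0.03, 0], [0, 0, 0, 0]],
  ],
)

```text
t: 5.75
tcp_pos: [0.5537, 0.2881, 0.404]
tool_rot: [1.0, 0.028, 0.007, -0.002]
force: [0.8, -0.8, 1.3]
finger_gap: 0.595
```

Run:
```python
from h import *
p,D,s=snap("wrist","5");goto(.57,.075,.40,3.85)
m=manip.camera_model("wrist");P=cloud(m,D,s)
near=lambda x,y,r:(np.hypot(P[...,0]-x,P[...,1]-y)<r)
k=near(.553,.287,.012)&(P[...,2]>.23)&(P[...,2]<.30)
z=P[k][:,2];print(np.histogram(z,bins=np.arange(.23,.30,.005)),np.median(z[z>.255]) if (z>.255).any() else None)
```

```text
t 5.8 tcp [0.5529 0.2878 0.4018] yaw 3.18 tilt 0.59 F [0.4 0.1 0.3] gap 0.599 | d_tool [0.0053 0.2135 0.0012] spin -0.67
(array([  0,   0,   0,  25,  43,  56, 472,   3,   0,   0,   0,   0,   0]), array([0.23 , 0.235, 0.24 , 0.245, 0.25 , 0.255, 0.26 , 0.265, 0.27 ,
       0.275, 0.28 , 0.285, 0.29 , 0.295])) 0.2631159971003869
```

View pics/wrist_5.png

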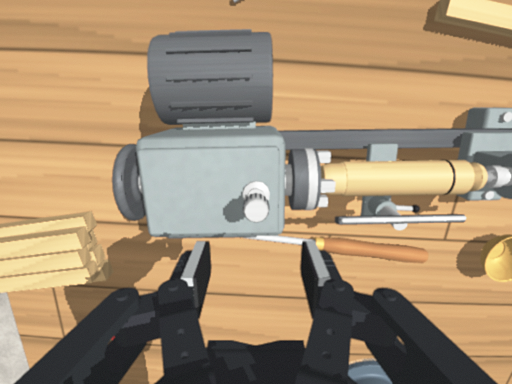

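The knob top is now at z 0.263 (it was 0.249), so the pin stays drawn by 14 mm. Next I'll look at the ring from above on the way to the block.

Emit:
apply_moves(
  increments=[
    [[0.001, 0.045, 0, -0.1], [0.001, 0.045, 0, -0.1], [0.001, 0.045, 0, -0.1], [0.001, 0.045, 0, -0.1], [0, 0.033, 0, 0]],
  ],
)

```text
t: 6.3
tcp_pos: [0.5666, 0.0742, 0.3971]
tool_rot: [0.999, 0.037, 0.002, -0.002]
force: [-0.0, 0.7, 0.7]
finger_gap: 0.598
```

Emit:
apply_moves(
  increments=[
    [[0, 0, 0, 0], [0, 0, 0, 0]],
  ],
)

```text
t: 6.5
tcp_pos: [0.5658, 0.0698, 0.395]
tool_rot: [0.999, 0.033, -0.0, -0.002]
force: [0.7, 0.8, -0.4]
finger_gap: 0.598
```

Run:
```python
from h import *
p,D,s=snap("wrist","6");goto(.57,.075,.40,3.85)
```

```text
t 6.55 tcp [0.5658 0.0701 0.3949] yaw 3.89 tilt 0.23 F [0.3 0.  0. ] gap 0.599 | d_tool [ 0.0046 -0.0047 -0.0051] spin 0.04
```

View pics/wrist_6.png

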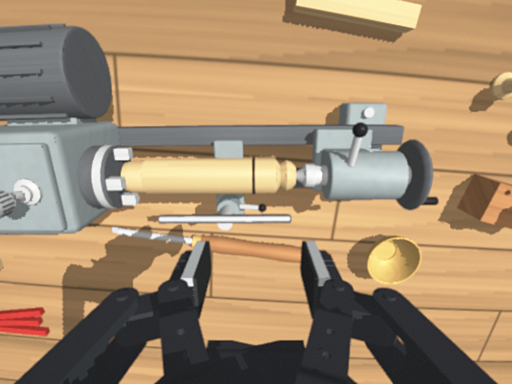

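Run:
```python
from h import *
p,D,s=load("wrist","6");m=manip.camera_model("wrist");P=cloud(m,D,s)
hsv=cv2.cvtColor(p,cv2.COLOR_RGB2HSV);g=cv2.cvtColor(p,cv2.COLOR_RGB2GRAY)
w=(P[...,2]>.155)&(hsv[...,1]>60)&(hsv[...,2]>110)
A=[];ax=[]
for u in range(145,248,6):
    c=np.where(w[:,u])[0];c=c[(c>145)&(c<205)]
    o,d=rays(m,[(u,c.min()-.5),(u,c.max()+.5)],s);d/=np.linalg.norm(d,axis=1)[:,None];b=d.sum(0)
    X=o+b*(.165-o[2])/b[2];ax.append(X[:2]); 
ax=np.array(ax);f=np.polyfit(ax[:,1],ax[:,0],1);print("axis slope deg",np.degrees(np.arctan(-f[0])),"res",np.std(ax[:,0]-np.polyval(f,ax[:,1])))
q=[]
for v in range(164,190,2):
    r=255-g[v,245:262].astype(float);r-=np.median(r);r[r<25]=0;q.append((v,245+(r*np.arange(17)).sum()/r.sum()))
print(np.round(q,2).tolist())
for v,u in q[:10]:
    print(v,onz(m,[(u,v)],.185,s).round(4).tolist(), P[v,int(round(u))].round(4))
for y in (.06,.075,.08):print(y,np.polyval(f,y))
cv2.imwrite("pics/r6.png",cv2.resize(p[145:205,215:295,::-1],None,fx=8,fy=8,interpolation=cv2.INTER_CUBIC))
for n in("top","scene"):
    m=manip.camera_model(n);print(n,onz(m,[(213,193)] if n=="top" else [(283,170)],.185))
```

```text
axis slope deg 4.362086573742227 res 0.00032152264895384414
[[164.0, 253.12], [166.0, 252.99], [168.0, 253.0], [170.0, 253.0], [172.0, 253.0], [174.0, 253.0], [176.0, 253.0], [178.0, 253.0], [180.0, 253.01], [182.0, 253.19], [184.0, 253.2], [186.0, 253.22], [188.0, 253.23]]
164 [[0.5863, 0.0749, 0.185]] [0.5848 0.075  0.1782]
166 [[0.5842, 0.0749, 0.185]] [0.5833 0.0748 0.181 ]
168 [[0.5822, 0.0747, 0.185]] [0.581  0.0747 0.1803]
170 [[0.5801, 0.0746, 0.185]] [0.5794 0.0746 0.1822]
172 [[0.578, 0.0744, 0.185]] [0.5777 0.0744 0.1839]
174 [[0.5758, 0.0743, 0.185]] [0.5758 0.0743 0.1847]
176 [[0.5737, 0.0742, 0.185]] [0.5737 0.0742 0.1848]
178 [[0.5716, 0.074, 0.185]] [0.5718 0.074  0.1858]
180 [[0.5694, 0.0739, 0.185]] [0.5696 0.0739 0.1857]
182 [[0.5673, 0.0736, 0.185]] [0.5678 0.0738 0.1867]
0.06 0.5695764325905035
0.075 0.5684322294648811
0.08 0.568050828423007
top [[0.56908688 0.07067221 0.185     ]]
scene [[0.59295413 0.06737495 0.185     ]]
```

View pics/r6.png

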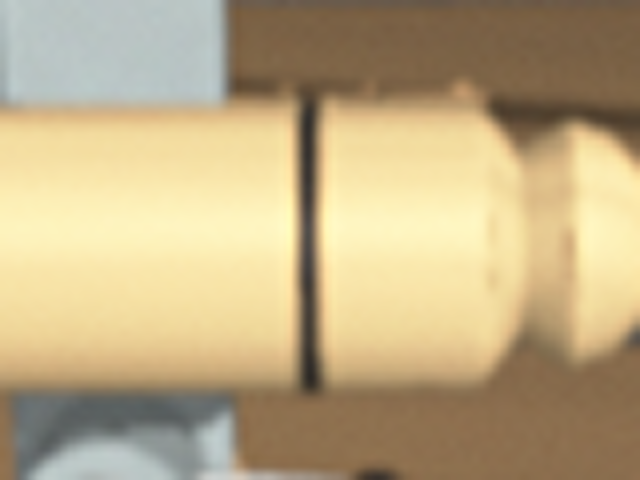

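Emit:
apply_moves(
  increments=[
    [[-0.008, 0.045, 0, 1.5], [-0.008, 0.045, 0, 1.5], [-0.007, 0.045, 0, 1.5], [-0.007, 0.045, 0, 1.5], [-0.007, 0.045, 0, 1.5]],
  ],
)

```text
t: 7.05
tcp_pos: [0.5338, -0.1484, 0.3918]
tool_rot: [1.0, -0.022, -0.001, -0.005]
force: [0.9, 0.2, 0.5]
finger_gap: 0.597
```

```bash
python3 -c "
from h import *
goto(.512,-.363,.32,-5)"
```

```text
t 7.05 tcp [ 0.5338 -0.1484  0.3918] yaw -2.58 tilt 0.54 F [0.9 0.2 0.5] gap 0.597 | d_tool [-0.012   0.2161  0.0699] spin 2.42
```

Emit:
apply_moves(
  increments=[
    [[-0.003, 0.045, 0.015, 0.4], [-0.003, 0.045, 0.015, 0.4], [-0.003, 0.045, 0.015, 0.3], [-0.002, 0.045, 0.015, 0], [-0.001, 0.028, 0.008, 0]],
  ],
  fingers=0.9,
)

```text
t: 7.55
tcp_pos: [0.5131, -0.3566, 0.3205]
tool_rot: [1.0, -0.028, 0.001, -0.005]
force: [-0.1, -0.2, 0.7]
finger_gap: 0.895
```

Emit:
apply_moves(
  increments=[
    [[0, 0, 0, 0], [0, 0, 0, 0]],
  ],
)

```text
t: 7.75
tcp_pos: [0.5135, -0.3576, 0.3176]
tool_rot: [1.0, -0.028, 0.0, -0.006]
force: [0.3, 0.2, -0.0]
finger_gap: 0.901
```

Run:
```python
from h import *
p,D,s=snap("wrist","7");goto(.512,-.363,.32,-5)
cv2.imwrite("pics/i7.png",cv2.resize(p[120:300,140:380,::-1],None,fx=3,fy=3,interpolation=cv2.INTER_CUBIC))
```

```text
t 7.8 tcp [ 0.5135 -0.3573  0.3177] yaw -3.22 tilt 0.66 F [-0.1 -0.2 -0.7] gap 0.9 | d_tool [-0.0012  0.0057 -0.0024] spin 1.78
```

View pics/wrist_7.png

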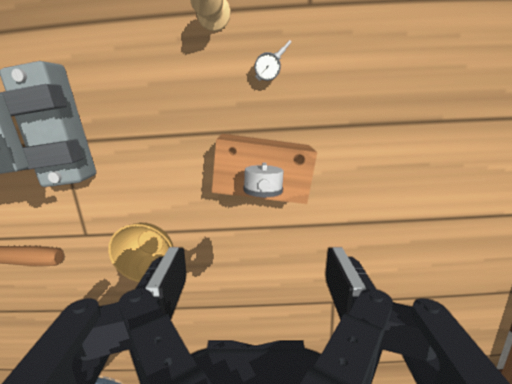

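View pics/i7.png

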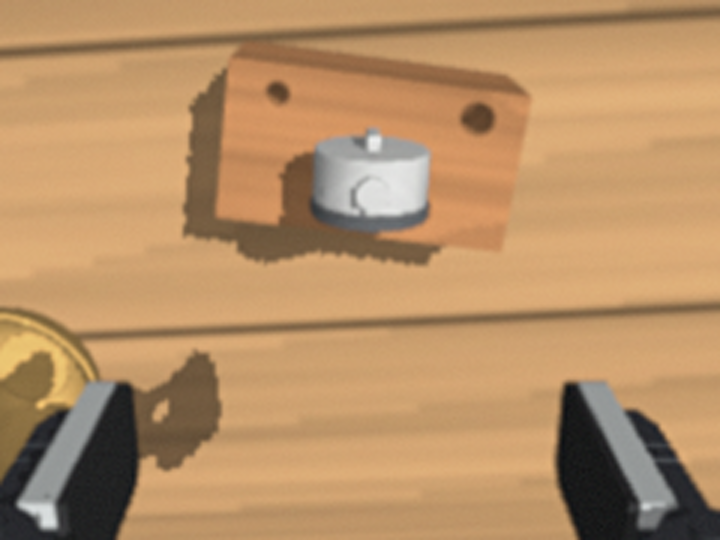

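The wrist view shows the indicator at (264,181) in the block, with its dark bezel (dial) toward the robot and its lug away. The small look-alike lies at (267,66) and has a white dial. Now I'll measure its pose.

Run:
```python
from h import *
p,D,s=load("wrist","7");m=manip.camera_model("wrist");P=cloud(m,D,s)
near=lambda x,y,r:(np.hypot(P[...,0]-x,P[...,1]-y)<r)
i=near(.513,-.363,.045)&(P[...,2]>.075)&(P[...,2]<.13);X=P[i]
print(i.sum(),X.min(0).round(4),X.max(0).round(4),X.mean(0).round(4))
r=cv2.minAreaRect(X[:,:2].astype(np.float32)*1000);print(r)
uv=np.argwhere(i)[:,::-1];print("uv",uv.min(0),uv.max(0))
print("cap ray z=.110",onz(m,[(264,185)],.110,s))
# y extents at case equator height .085 via silhouettes
for v in (175,180,185): 
    c=np.where(i[v])[0];print(v,c.min(),c.max(),onz(m,[(c.min()-.5,v),(c.max()+.5,v)],.090,s).round(4).tolist())
hsv=cv2.cvtColor(p,cv2.COLOR_RGB2HSV);g=hsv[...,2]
dk=(hsv[...,0]>85)&(hsv[...,0]<130)&(g<120);dk[:170]=0;dk[205:]=0;dk[:,:235]=0;dk[:,295:]=0
q=np.argwhere(dk);print(len(q),q.min(0),q.max(0))
mid=[(u,np.where(dk[:,u])[0].max()+.5) for u in range(246,283) if dk[:,u].any()]
print(mid[::4])
b=near(.51,-.363,.09)&(np.abs(P[...,2]-.058)<.004);print("block",cv2.minAreaRect(P[b][:,:2].astype(np.float32)*1000),np.median(P[b][:,2]))
# front-bezel lower boundary line of top edge points
T=X[(X[:,2]>.085)];
ed=[]
for y in np.arange(T[:,1].min()+.004,T[:,1].max()-.004,.003):
    t=T[np.abs(T[:,1]-y)<.0015]
    ed.append((y,t[:,0].min(),t[:,0].max(),t[:,2].max()))
print(np.round(ed,4).tolist())
```

```text
1133 [ 0.4966 -0.3853  0.0752] [ 0.5294 -0.341   0.113 ] [ 0.5136 -0.3631  0.1004]
((513.59765625, -363.3779296875), (42.91733169555664, 31.645910263061523), 84.05106353759766)
uv [244 163] [283 197]
cap ray z=.110 [[ 0.51242359 -0.36353387  0.11      ]]
175 245 282 [[0.5189, -0.3428, 0.09], [0.5167, -0.3844, 0.09]]
180 245 282 [[0.5132, -0.3424, 0.09], [0.511, -0.3842, 0.09]]
185 244 282 [[0.5075, -0.3409, 0.09], [0.5052, -0.3841, 0.09]]
133 [172 244] [196 281]
[(246, np.float64(191.5)), (250, np.float64(193.5)), (254, np.float64(194.5)), (258, np.float64(195.5)), (262, np.float64(195.5)), (266, np.float64(195.5)), (270, np.float64(195.5)), (274, np.float64(194.5)), (278, np.float64(193.5))]
block ((512.3013916015625, -363.3420715332031), (120.3484115600586, 66.52095031738281), 79.42752075195312) 0.05848332776922688
[[-0.3813, 0.4966, 0.5218, 0.1007], [-0.3783, 0.4968, 0.522, 0.1023], [-0.3753, 0.497, 0.5225, 0.105], [-0.3723, 0.4968, 0.5227, 0.1069], [-0.3693, 0.4973, 0.5231, 0.1117], [-0.3663, 0.4979, 0.5292, 0.1129], [-0.3633, 0.4982, 0.5294, 0.113], [-0.3603, 0.4986, 0.5239, 0.1125], [-0.3573, 0.4985, 0.5242, 0.1115], [-0.3543, 0.4993, 0.5244, 0.1079], [-0.3513, 0.4992, 0.5247, 0.106], [-0.3483, 0.4994, 0.5251, 0.1035], [-0.3453, 0.5002, 0.5252, 0.1013]]
```

Emit:
apply_moves(
  increments=[
    [[0, 0.003, 0.035, 0.8], [0, 0.003, 0.035, 0.8], [0, 0.001, 0.035, 0.7], [0, 0, 0.02, 0]],
  ],
)

```text
t: 8.2
tcp_pos: [0.52, -0.3571, 0.1972]
tool_rot: [0.999, -0.044, 0.006, -0.001]
force: [-0.3, -0.3, -0.7]
finger_gap: 0.897
```

Run:
```python
from h import *
p,D,s=snap("wrist","8");goto(.5123,-.3633,.138,-5.5)
m=manip.camera_model("wrist");P=cloud(m,D,s)
near=lambda x,y,r:(np.hypot(P[...,0]-x,P[...,1]-y)<r)
i=near(.513,-.363,.03)&(P[...,2]>.085)&(P[...,2]<.125);X=P[i]
ed=[]
for y in np.arange(-.381,-.343,.004):
    t=X[np.abs(X[:,1]-y)<.0015]
    if len(t):ed.append((y,t[:,0].min(),t[:,0].max(),t[:,2].max()))
print(np.round(ed,4).tolist(),X.min(0).round(4),X.max(0).round(4))
```

```text
t 8.25 tcp [ 0.5193 -0.3559  0.1946] yaw -4.99 tilt 0.62 F [-0.5  1.1 -2.1] gap 0.901 | d_tool [-0.0068  0.0084  0.0565] spin 0.51
[[-0.381, 0.4981, 0.5222, 0.1006], [-0.377, 0.4977, 0.523, 0.1047], [-0.373, 0.4975, 0.5233, 0.1063], [-0.369, 0.4979, 0.5239, 0.1111], [-0.365, 0.4982, 0.53, 0.1124], [-0.361, 0.4987, 0.5289, 0.1117], [-0.357, 0.4992, 0.5246, 0.1119], [-0.353, 0.4996, 0.5251, 0.1073], [-0.349, 0.5002, 0.5255, 0.1046], [-0.345, 0.5003, 0.5256, 0.1009]] [ 0.4975 -0.3851  0.085 ] [ 0.5302 -0.3399  0.1124]
```

View pics/wrist_8.png

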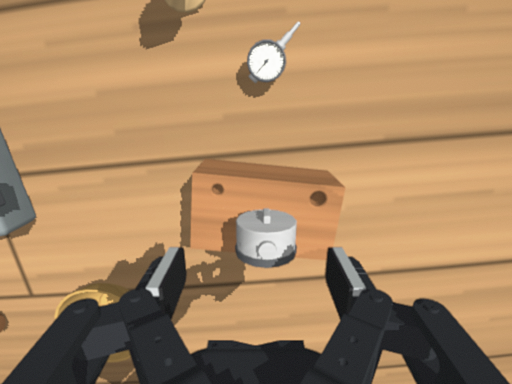

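Emit:
apply_moves(
  increments=[
    [[-0.004, 0.004, 0.01, 0.3], [-0.003, 0.004, 0.01, 0.2], [0, 0, 0.008, 0]],
  ],
)

```text
t: 8.55
tcp_pos: [0.5141, -0.3608, 0.168]
tool_rot: [0.999, -0.045, 0.006, -0.002]
force: [-0.1, 0.2, 0.0]
finger_gap: 0.898
```

Run:
```python
from h import *
goto(.5125,-.363,.138,-5.5)
```

```text
t 8.55 tcp [ 0.5141 -0.3608  0.168 ] yaw -5.2 tilt 0.74 F [-0.1  0.2  0. ] gap 0.898 | d_tool [-0.0018  0.0025  0.03  ] spin 0.3
```

Emit:
apply_moves(
  increments=[
    [[-0.002, 0.002, 0.012, 0.2], [-0.001, 0.001, 0.011, 0.1], [0, 0, 0.006, 0], [0, 0, 0, 0]],
  ],
)

```text
t: 8.95
tcp_pos: [0.5112, -0.3642, 0.1374]
tool_rot: [0.999, -0.048, 0.007, -0.001]
force: [-0.1, 0.6, -0.3]
finger_gap: 0.9
```

Run:
```python
from h import *
goto(.5118,-.363,.138,-5.5)
p,D,s=snap("wrist","9")
```

```text
t 8.95 tcp [ 0.5112 -0.3642  0.1374] yaw -5.56 tilt 0.8 F [-0.1  0.6 -0.3] gap 0.9 | d_tool [ 0.0005 -0.0013 -0.0006] spin -0.06
```

View pics/wrist_9.png

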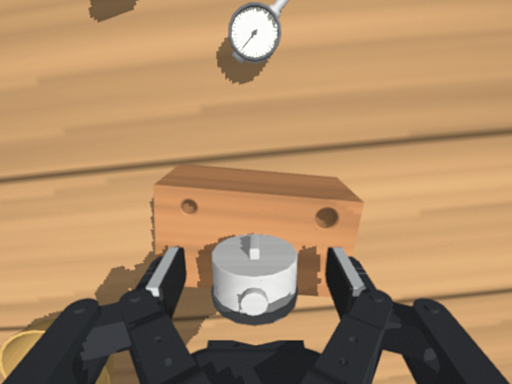

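The case is centred between the fingers (columns 212–297 against fingers at 185 and 328), so I'll close.

Emit:
apply_moves(
  increments=[
    [[0, 0, 0, 0], [0, 0, 0, 0], [0, 0, 0, 0], [0, 0, 0, 0], [0, 0, 0, 0]],
  ],
  fingers=0,
  newtons=60,
)

```text
t: 9.5
tcp_pos: [0.5118, -0.3647, 0.1388]
tool_rot: [0.999, -0.048, 0.008, -0.0]
force: [0.8, -0.1, -1.8]
finger_gap: 0.506
```

Run:
```python
from h import *
s=manip.sense();print(s["tool_rot"].round(5))
goto(.5118,-.363,.138,-5.5)
p,D,s=snap("wrist","10")
```

```text
[ 9.988e-01 -4.840e-02  7.940e-03 -2.300e-04]
t 9.5 tcp [ 0.5118 -0.3647  0.1388] yaw -5.55 tilt 0.91 F [ 0.8 -0.1 -1.8] gap 0.506 | d_tool [-0.0002 -0.0017  0.0008] spin -0.05
```

View pics/wrist_10.png

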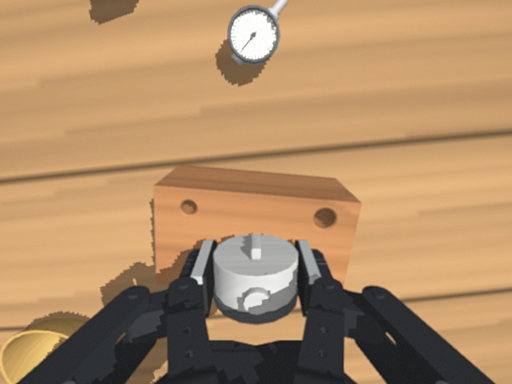

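Emit:
apply_moves(
  increments=[
    [[0, 0, -0.008, 0], [0, 0, -0.012, 0], [0, 0, -0.014, 0], [0, 0, -0.016, 0], [0, 0, -0.02, 0]],
  ],
)

```text
t: 10.05
tcp_pos: [0.5093, -0.3635, 0.2109]
tool_rot: [0.999, -0.048, 0.005, -0.003]
force: [-0.5, 0.2, -1.8]
finger_gap: 0.507
```

Run:
```python
from h import *
goto(.567,.073,.36,4.0)
p,D,s=snap("scene","11");p2,D,s=snap("wrist","11")
cv2.imwrite("pics/s11.png",cv2.resize(p[170:300,70:220,::-1],None,fx=4,fy=4,interpolation=cv2.INTER_CUBIC))
```

```text
t 10.05 tcp [ 0.5093 -0.3635  0.2109] yaw -5.55 tilt 0.68 F [-0.5  0.2 -1.8] gap 0.507 | d_tool [ 0.0167 -0.4408 -0.1464] spin -9.55
```

View pics/s11.png

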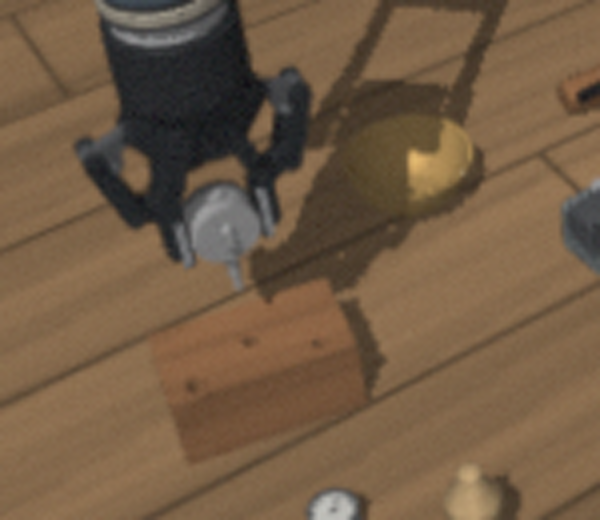

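View pics/wrist_11.png

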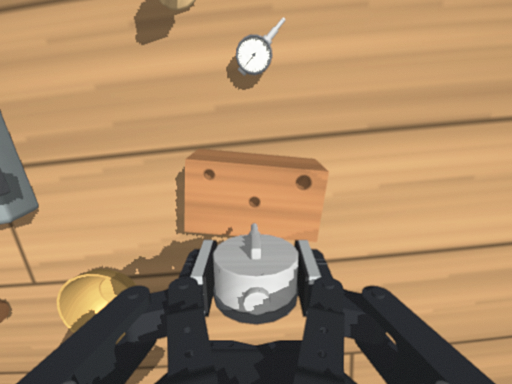

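Lifted clear and upright, with the centre hole now empty. Next I'll raise it and carry it over.

Emit:
apply_moves(
  increments=[
    [[0, 0, -0.035, 0], [0, 0, -0.04, 0], [0, -0.01, -0.04, -0.5], [0.001, -0.025, -0.03, -1], [0.001, -0.035, -0.01, -1]],
  ],
)

```text
t: 10.65
tcp_pos: [0.5143, -0.2969, 0.3718]
tool_rot: [1.0, -0.029, 0.007, -0.001]
force: [1.2, 0.1, -2.5]
finger_gap: 0.508
```

Emit:
apply_moves(
  increments=[
    [[0.001, -0.04, 0, -1], [0.001, -0.04, 0, -1], [0.001, -0.04, 0, -1], [0.001, -0.04, 0, -1], [0.002, -0.04, 0, -1]],
  ],
)

```text
t: 11.15
tcp_pos: [0.5239, -0.0913, 0.3743]
tool_rot: [1.0, 0.014, 0.009, 0.001]
force: [0.7, -0.6, -2.1]
finger_gap: 0.506
```

Run:
```python
from h import *
goto(.568,.073,.36,4.0)
```

```text
t 11.15 tcp [ 0.5239 -0.0913  0.3743] yaw 1.62 tilt 1.09 F [ 0.7 -0.6 -2.1] gap 0.506 | d_tool [ 0.0485 -0.163   0.0147] spin -2.38
```

Emit:
apply_moves(
  increments=[
    [[0.011, -0.04, 0, -0.6], [0.011, -0.04, 0, -0.6], [0.011, -0.035, 0, -0.5], [0.01, -0.02, 0.002, -0.3], [0.003, -0.008, 0.003, 0]],
  ],
)

```text
t: 11.65
tcp_pos: [0.5607, 0.0645, 0.3689]
tool_rot: [0.999, 0.035, 0.008, 0.0]
force: [-0.4, -1.1, -1.6]
finger_gap: 0.508
```

Emit:
apply_moves(
  increments=[
    [[0, 0, 0, 0], [0, 0, 0, 0]],
  ],
)

```text
t: 11.85
tcp_pos: [0.5597, 0.0649, 0.3677]
tool_rot: [0.999, 0.036, 0.006, 0.001]
force: [-0.5, -0.1, -2.6]
finger_gap: 0.51
```

```bash
cat >> h.py <<'E'
def TM(s):
    T=np.eye(4);T[:3,:3]=Ro.from_quat(s["tool_rot"]).as_matrix();T[:3,3]=s["tcp_pos"];return T
def inhand():
    f=np.load("wrist_10.npz");G=TM(dict(tool_rot=f["q"],tcp_pos=f["t"]))
    I=np.eye(4);I[:3,:3]=Ro.from_euler("z",-5.5,degrees=True).as_matrix();I[:3,3]=[.5125,-.363,.058]
    return np.linalg.inv(G)@I
def ind():
    T=TM(manip.sense())@inhand();tip=T@[0,0,-.03,1]
    print("ind origin",T[:3,3].round(4),"free tip",tip[:3].round(4),"ind z axis",T[:3,2].round(4),"tilt",np.degrees(np.arccos(T[2,2])).round(2),"yaw",np.degrees(np.arctan2(T[1,0],T[0,0])).round(2))
E
python3 - <<'E'
from h import *
print(inhand().round(4))
goto(.568,.073,.36,4.0);ind()
p,D,s=snap("scene","12");p2,D,s=snap("wrist","12")
cv2.imwrite("pics/s12.png",cv2.resize(p[90:220,220:400,::-1],None,fx=4,fy=4,interpolation=cv2.INTER_CUBIC))
E
```

```text
[[ 9.999e-01 -8.000e-04  1.580e-02 -8.000e-04]
 [-8.000e-04 -1.000e+00 -1.200e-03 -1.700e-03]
 [ 1.580e-02  1.200e-03 -9.999e-01  8.080e-02]
 [ 0.000e+00  0.000e+00  0.000e+00  1.000e+00]]
t 11.85 tcp [0.5597 0.0649 0.3677] yaw 4.1 tilt 0.73 F [-0.5 -0.1 -2.6] gap 0.51 | d_tool [ 0.0088 -0.0075  0.0078] spin 0.1
ind origin [0.5598 0.0664 0.2868] free tip [0.5597 0.0663 0.2568] ind z axis [0.003  0.0036 1.    ] tilt 0.27 yaw 4.15
```

View pics/s12.png

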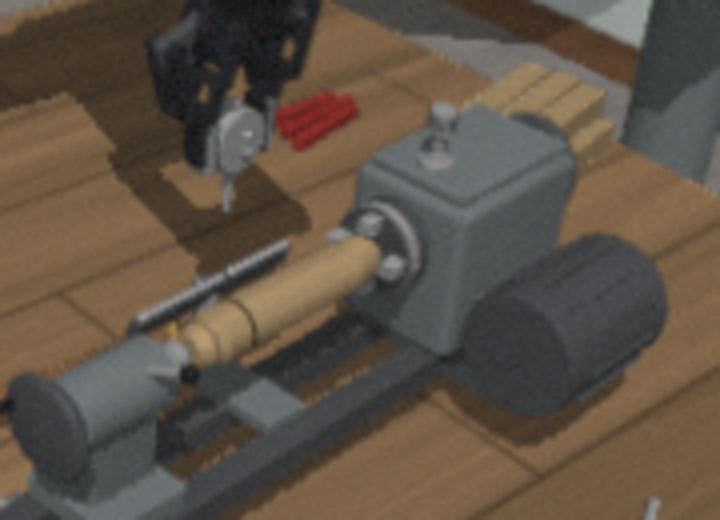

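View pics/wrist_12.png

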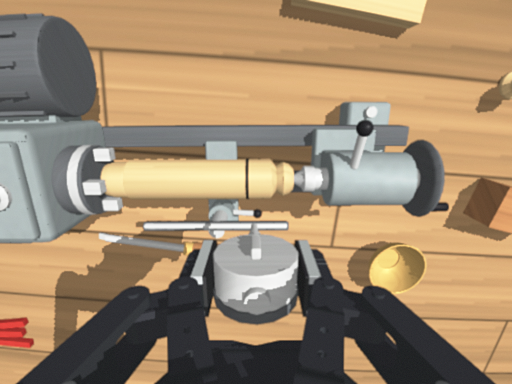

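```bash
sed -i 's/return np.linalg.inv(G)@I/Q=np.linalg.inv(G)@I;Q[1,3]=0;return Q/' h.py
python3 - <<'E'
from h import *
ind()
m=manip.camera_model("wrist")
for t in ("12",):
    p,D,s=load("wrist",t)
    cv2.imwrite("pics/w12c.png",cv2.resize(p[205:275,210:300,::-1],None,fx=8,fy=8,interpolation=cv2.INTER_CUBIC))
    T=TM(s)@inhand();print(proj(m,(T@[0,0,-.03,1])[:3],s),proj(m,(T@[.012,0,.027,1])[:3],s),proj(m,(T@[0,0,.052,1])[:3],s))
m=manip.camera_model("scene");print(proj(m,(T@[0,0,-.03,1])[:3]))
E
```

```text
ind origin [0.5599 0.0642 0.287 ] free tip [0.5599 0.0641 0.257 ] ind z axis [0.0028 0.0033 1.    ] tilt 0.25 yaw 4.07
[[256.06471993 225.50348744]] [[256.22165897 250.37192078]] [[256.30613669 303.38868222]]
[[275.73525687 142.67357369]]
```

View pics/w12c.png

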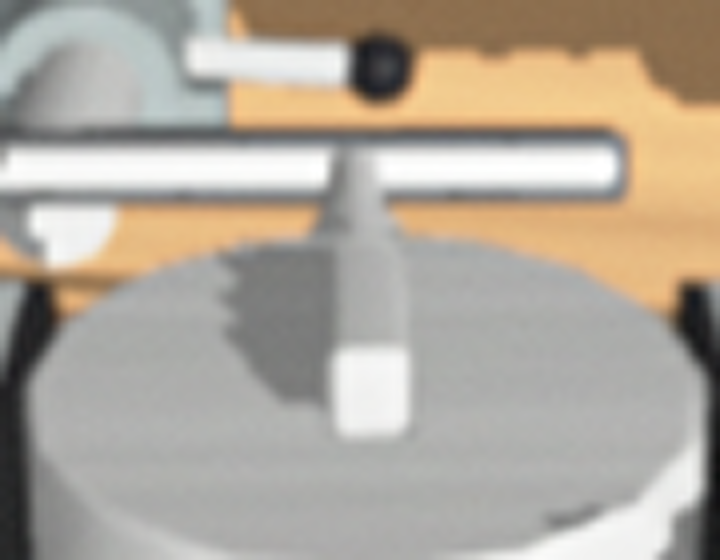

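Run:
```python
from h import *
p,D,s=load("wrist","12")
m=manip.camera_model("wrist");T=TM(s)@inhand()
c=cv2.resize(p[215:330,200:312,::-1],None,fx=5,fy=5,interpolation=cv2.INTER_CUBIC)
cv2.imwrite("pics/w12d.png",c)
P=cloud(m,D,s);Q=(P-T[:3,3])@T[:3,:3]
# back face plane in indicator frame
i=(np.abs(Q[...,1])<.022)&(np.abs(Q[...,2]-.027)<.021)&(Q[...,0]>.008)&(Q[...,0]<.0155)
X=Q[i];A=np.c_[X[:,1:],np.ones(len(X))];f=np.linalg.lstsq(A,X[:,0],rcond=None)[0];print(i.sum(),"back face x = a*y+b*z+c",f.round(4),"res",np.std(A@f-X[:,0]))
# rim cyl points
j=(np.abs(Q[...,1])<.02)&(Q[...,2]>.04)&(Q[...,2]<.0535)&(Q[...,0]>-.012)&(Q[...,0]<.010);X=Q[j];print(j.sum())
A=np.c_[X[:,1:]*2,np.ones(len(X))];f=np.linalg.lstsq(A,(X[:,1:]**2).sum(1),rcond=None)[0];print("circle centre y,z",f[:2],np.sqrt(f[2]+f[0]**2+f[1]**2))
# stem
k=(np.abs(Q[...,1])<.01)&(Q[...,2]<.002)&(Q[...,2]>-.035)&(np.abs(Q[...,0])<.012)
for a in np.argwhere(k)[::3]: print(a,Q[tuple(a)].round(4),end=" ")
```

```text
3170 back face x = a*y+b*z+c [ 0.0054 -0.0206  0.0122] res 0.000935984340642677
2943
circle centre y,z [0.00030946 0.0355017 ] 0.015550963616308724
[224 252] [ 0.0021  0.0029 -0.0279] [224 255] [ 0.0031  0.0007 -0.0256] [225 252] [ 0.0022  0.0028 -0.0259] [225 255] [ 0.0031  0.0007 -0.0239] [226 252] [ 0.0023  0.0028 -0.0241] [226 255] [ 0.0024  0.0007 -0.0237] [227 251] [ 0.0018  0.0035 -0.0236] [227 254] [ 0.0027  0.0014 -0.0214] [228 251] [ 0.0018  0.0035 -0.0218] [228 254] [ 0.003   0.0014 -0.0192] [228 257] [ 0.0016 -0.0006 -0.0222] [229 253] [ 0.0027  0.0021 -0.0184] [229 256] [ 0.0023  0.0001 -0.0192] [230 252] [ 0.0022  0.0027 -0.0179] [230 255] [ 0.0043  0.0007 -0.0134] [231 251] [ 0.0038  0.0033 -0.0129] [231 254] [ 0.0039  0.0014 -0.0128] [231 257] [ 0.0036 -0.0006 -0.0134] [232 251] [ 0.0036  0.0033 -0.0119] [232 254] [ 0.0044  0.0013 -0.0102] [232 257] [ 0.0041 -0.0006 -0.0108] [233 249] [ 0.0028  0.0046 -0.0121] [233 252] [ 0.0039  0.0026 -0.0097] [233 255] [ 0.0044  0.0007 -0.0087] [233 258] [ 0.003  -0.0012 -0.0116] [234 250] [ 0.0039  0.0039 -0.0083] [234 260] [ 0.002  -0.0025 -0.0123]
```

View pics/w12d.png

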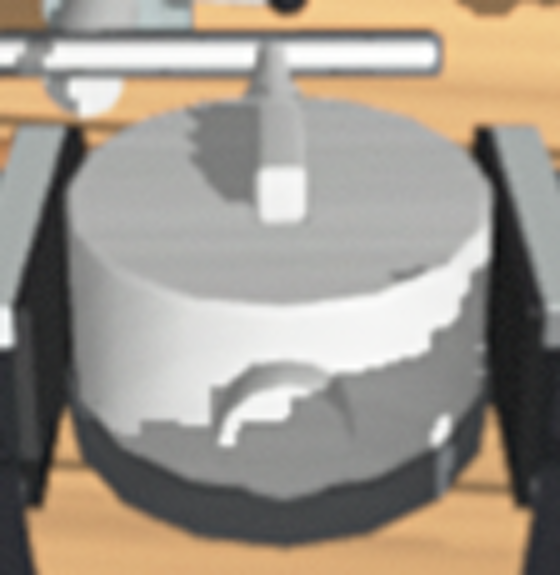

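Run:
```python
from h import *
m=manip.camera_model("wrist")
for t in ("10","11","12"):
    p,D,s=load("wrist",t);T=TM(s)@inhand()
    P=cloud(m,D,s);Q=(P-T[:3,3])@T[:3,:3]
    i=(np.abs(Q[...,1])<.022)&(np.abs(Q[...,2]-.027)<.021)&(Q[...,0]>.008)&(Q[...,0]<.0155)
    X=Q[i];A=np.c_[X[:,1:],np.ones(len(X))];f=np.linalg.lstsq(A,X[:,0],rcond=None)[0]
    g=p[...,1].astype(int)
    print(t,"back",f.round(4))
    gg=cv2.cvtColor(p,cv2.COLOR_RGB2GRAY)
    print(" lug row 254",gg[252,244:270])
p,D,s=load("wrist","12");T=TM(s)@inhand()
w=onz(m,[(254.25,223.8)],.257,s)[0];print("tip by ray",w, "tool frame",np.linalg.inv(TM(s))@np.r_[w,1])
```

```text
10 back [ 0.0062 -0.0186  0.0121]
 lug row 254 [125 115 114 117 115 115 134 178 223 235 235 234 234 235 237 236 224 178
 167 168 171 171 170 170 170 171]
11 back [ 0.0071 -0.0192  0.0121]
 lug row 254 [140 121 111 113 111 113 130 172 218 231 231 231 231 232 234 233 219 176
 165 164 167 167 164 166 166 166]
12 back [ 0.0054 -0.0206  0.0122]
 lug row 254 [124 123 123 125 124 124 138 185 230 244 243 242 243 243 244 245 235 192
 169 171 173 171 173 173 170 172]
tip by ray [0.56099709 0.06573391 0.257     ] tool frame [ 1.48697089e-04 -1.24993200e-03  1.10603732e-01  1.00000000e+00]
```

Emit:
apply_moves(
  increments=[
    [[0.004, -0.004, 0.012, 0], [0.004, -0.003, 0.014, 0], [0, -0.001, 0.013, 0], [0, 0, 0.01, 0], [0, 0, 0, 0]],
  ],
)

```text
t: 12.45
tcp_pos: [0.5684, 0.0697, 0.3139]
tool_rot: [0.999, 0.032, 0.006, 0.001]
force: [-0.9, -0.2, -2.2]
finger_gap: 0.504
```

```bash
cat >> h.py <<'E'
def tipnow():
    s=manip.sense();w=(TM(s)@[.0001,-.00125,.1106,1])[:3]
    d=Ro.from_quat(s["tool_rot"]).as_matrix().T@(np.array([.5685,.0739,.181])-w)
    print("free tip",w.round(4),"to (ring, 4mm in) tool d",d.round(4))
E
python3 - <<'E'
from h import *
goto(.568,.073,.2916,4.0);ind();tipnow()
p2,D,s=snap("wrist","13")
cv2.imwrite("pics/w13c.png",cv2.resize(p2[160:280,190:320,::-1],None,fx=5,fy=5,interpolation=cv2.INTER_CUBIC))
E
```

```text
t 12.45 tcp [0.5684 0.0697 0.3139] yaw 3.67 tilt 0.67 F [-0.9 -0.2 -2.2] gap 0.504 | d_tool [-0.0005 -0.0034  0.0222] spin -0.33
ind origin [0.5686 0.0695 0.233 ] free tip [0.5685 0.0694 0.203 ] ind z axis [0.0042 0.0038 1.    ] tilt 0.32 yaw 3.71
free tip [0.5697 0.0708 0.2033] to (ring, 4mm in) tool d [-0.0013 -0.0032  0.0222]
```

View pics/w13c.png

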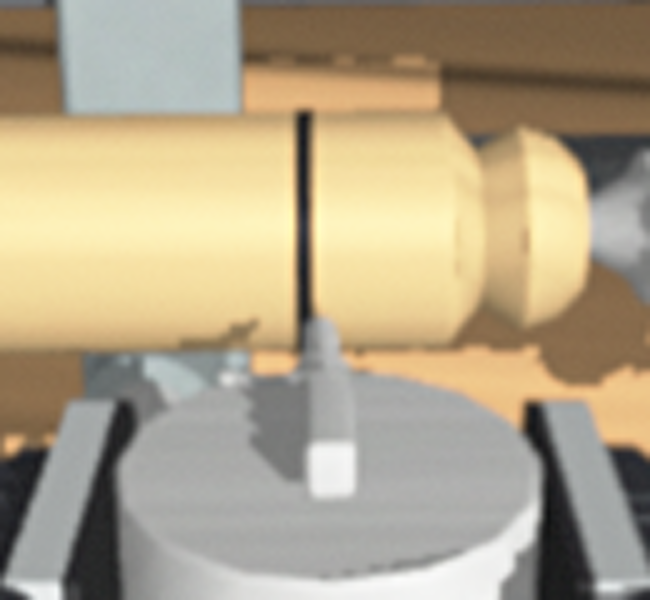

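The tip at about (254,225) is roughly 3 mm to the tailstock side of the ring line (column 251), which agrees with my computed correction.

Emit:
apply_moves(
  increments=[
    [[-0.001, -0.002, 0.006, -0.2], [0, -0.001, 0.005, -0.1], [0, 0, 0.003, 0], [0, 0, 0, 0]],
  ],
)

```text
t: 12.9
tcp_pos: [0.5684, 0.0727, 0.3002]
tool_rot: [0.999, 0.035, 0.007, 0.001]
force: [0.8, -0.3, -2.6]
finger_gap: 0.509
```

Run:
```python
from h import *
goto(.568,.073,.2916,4.0);ind();tipnow()
p2,D,s=snap("wrist","14")
m=manip.camera_model("wrist");print("ring target px",proj(m,[.5685,.0739,.185],s), "free tip px",proj(m,(TM(s)@[.0001,-.00125,.1106,1])[:3],s))
cv2.imwrite("pics/w14c.png",cv2.resize(p2[160:280,190:320,::-1],None,fx=5,fy=5,interpolation=cv2.INTER_CUBIC))
p,D,_=snap("scene","14")
cv2.imwrite("pics/s14.png",cv2.resize(p[100:200,230:350,::-1],None,fx=6,fy=6,interpolation=cv2.INTER_CUBIC))
```

```text
t 12.9 tcp [0.5684 0.0727 0.3002] yaw 3.99 tilt 0.87 F [ 0.8 -0.3 -2.6] gap 0.509 | d_tool [-0.0005 -0.0003  0.0086] spin -0.01
ind origin [0.5688 0.0725 0.2194] free tip [0.5688 0.0724 0.1894] ind z axis [7.0e-04 4.2e-03 1.0e+00] tilt 0.24 yaw 4.03
free tip [0.5701 0.0738 0.1897] to (ring, 4mm in) tool d [-0.0017 -0.0003  0.0086]
ring target px [[253.91467377 223.23233189]] free tip px [[254.24983012 223.86562097]]
```

View pics/w14c.png

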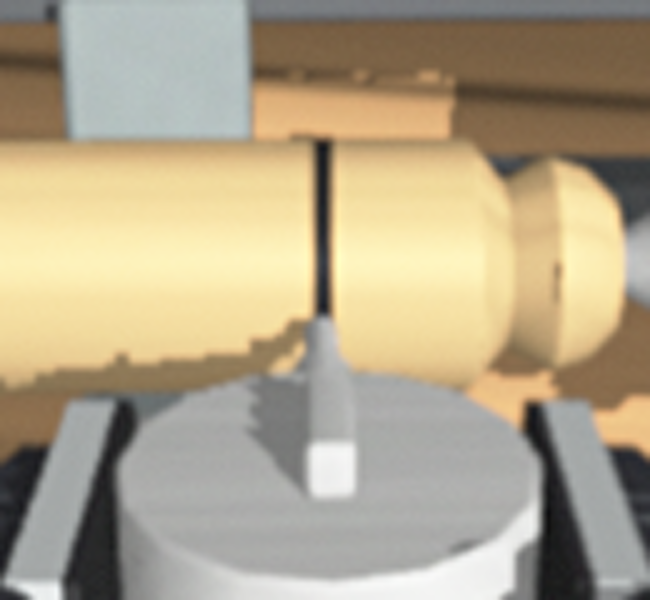

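View pics/s14.png

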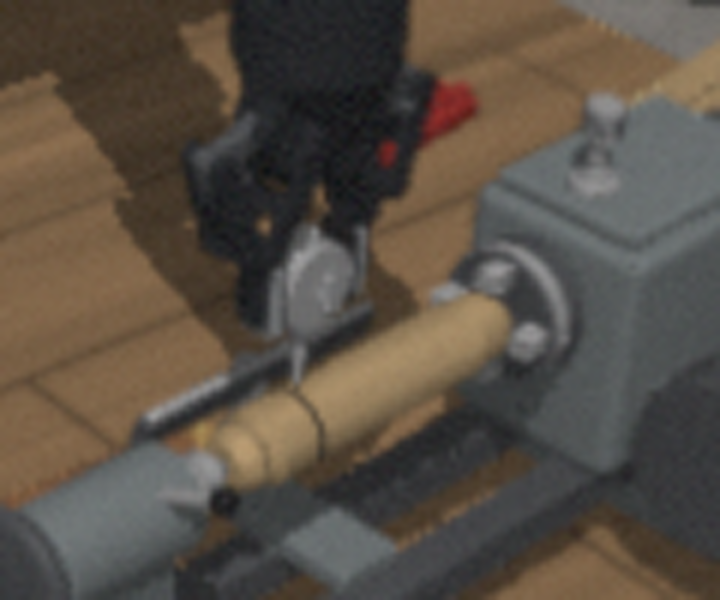

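```bash
cat >> h.py <<'E'
def favg(n=8):
    F=[];Z=[];M=[]
    for _ in range(n):
        s=manip.sense();F.append(s["force"]);M.append(s["ft_torque"]);Z.append(s["tcp_pos"]);manip.snapshot("top")
    print("F",np.mean(F,0).round(2),"se",(np.std(F,0)/n**.5).round(2),"M",np.mean(M,0).round(3),"tcp",np.mean(Z,0).round(4),"last",Z[-1].round(4))
E
python3 - <<'E'
from h import *
favg()
E
```

```text
F [ 0.61  0.19 -2.26] se [0.2  0.15 0.16] M [0.007 0.017 0.015] tcp [0.5687 0.0726 0.3009] last [0.5687 0.0726 0.3008]
```

Emit:
apply_moves(
  increments=[
    [[-0.001, 0, 0.003, 0], [0, 0, 0.001, 0], [0, 0, 0, 0]],
  ],
)

```text
t: 13.7
tcp_pos: [0.5676, 0.0725, 0.2964]
tool_rot: [0.999, 0.035, 0.008, 0.001]
force: [-0.0, -0.2, -1.8]
finger_gap: 0.507
```

Run:
```python
from h import *
favg();tipnow();ind()
```

```text
F [ 0.24 -0.08 -2.28] se [0.1  0.09 0.17] M [ 0.008  0.007 -0.012] tcp [0.5677 0.0725 0.2966] last [0.5677 0.0725 0.2967]
free tip [0.5696 0.0735 0.1861] to (ring, 4mm in) tool d [-0.0011 -0.0005  0.0051]
ind origin [0.5683 0.0723 0.2159] free tip [0.5683 0.0722 0.1859] ind z axis [-7.0e-04  4.3e-03  1.0e+00] tilt 0.25 yaw 4.02
```

Not in contact yet at TCP z 0.2966. I'll go down by about 1.5 mm.

Emit:
apply_moves(
  increments=[
    [[0, -0.0003, 0.0015, 0], [0, 0, 0, 0]],
  ],
)

```text
t: 14.3
tcp_pos: [0.568, 0.0727, 0.2954]
tool_rot: [0.999, 0.035, 0.009, 0.001]
force: [0.1, 0.6, -1.6]
finger_gap: 0.509
```

Run:
```python
from h import *
favg();tipnow()
```

```text
F [ 0.23 -0.09 -1.65] se [0.09 0.19 0.2 ] M [-0.015  0.03  -0.009] tcp [0.568  0.0728 0.2955] last [0.5679 0.0728 0.2955]
free tip [0.5699 0.0738 0.1849] to (ring, 4mm in) tool d [-0.0014 -0.0002  0.0038]
```

Emit:
apply_moves(
  increments=[
    [[-0.0005, 0, 0.0018, 0], [0, 0, 0, 0]],
  ],
)

```text
t: 14.9
tcp_pos: [0.5678, 0.0727, 0.2938]
tool_rot: [0.999, 0.035, 0.009, 0.001]
force: [-0.6, -0.4, -1.0]
finger_gap: 0.506
```

Run:
```python
from h import *
favg();tipnow()
```

```text
F [-0.48 -0.12 -1.05] se [0.25 0.26 0.23] M [-0.01   0.012 -0.008] tcp [0.5678 0.0727 0.2939] last [0.5678 0.0727 0.294 ]
free tip [0.5698 0.0738 0.1834] to (ring, 4mm in) tool d [-0.0013 -0.0002  0.0023]
```

Emit:
apply_moves(
  increments=[
    [[-0.0005, 0, 0.0025, 0], [0, 0, 0, 0]],
  ],
)

```text
t: 15.5
tcp_pos: [0.5676, 0.0727, 0.2915]
tool_rot: [0.999, 0.035, 0.01, 0.001]
force: [0.0, 0.7, -0.3]
finger_gap: 0.508
```

Run:
```python
from h import *
favg(12);tipnow();ind();goto(.568,.073,.2916,4.0)
p2,D,s=snap("wrist","15");p,D,_=snap("scene","15");pt,_,_=snap("top","15")
a=cv2.resize(p2[160:280,190:320,::-1],None,fx=3,fy=3,interpolation=cv2.INTER_CUBIC)
b=cv2.resize(p[100:190,230:350,::-1],None,fx=4,fy=4,interpolation=cv2.INTER_CUBIC);b=cv2.resize(b,(int(b.shape[1]*360/b.shape[0])//1*1,360))
c=np.hstack([a,b]);print(c.shape);cv2.imwrite("pics/f15.png",c[:,:800] if c.shape[1]<=800 else cv2.resize(c,(800,int(360*800/c.shape[1]))))
```

```text
F [ 0.16  0.22 -0.74] se [0.13 0.15 0.11] M [ 0.036 -0.041 -0.009] tcp [0.5676 0.0727 0.2917] last [0.5676 0.0727 0.2917]
free tip [0.5698 0.0738 0.1812] to (ring, 4mm in) tool d [-0.0013 -0.0002  0.0001]
ind origin [0.5684 0.0725 0.2109] free tip [0.5685 0.0724 0.1809] ind z axis [-0.0038  0.0042  1.    ] tilt 0.32 yaw 4.01
t 16.1 tcp [0.5676 0.0727 0.2917] yaw 3.97 tilt 1.12 F [ 0.6 -0.6 -0.3] gap 0.509 | d_tool [ 0.0004 -0.0002  0.0001] spin -0.03
(360, 870, 3)
```

View pics/f15.png

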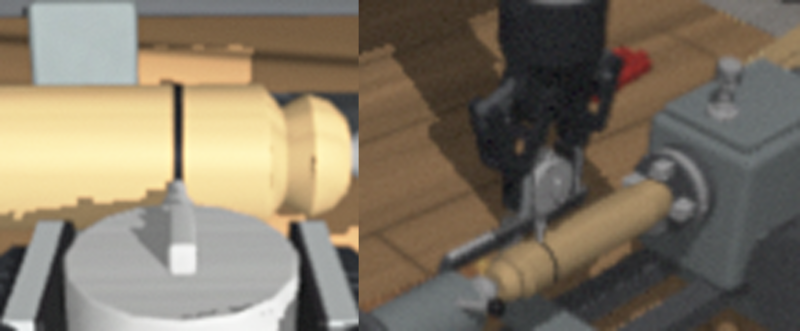

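View pics/wrist_15.png

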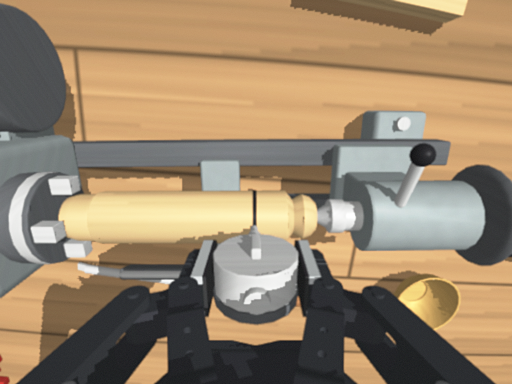

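Run:
```python
from h import *
p,D,s=load("scene","15");m=manip.camera_model("scene");P=cloud(m,D)
k=(np.hypot(P[...,0]-.554,P[...,1]-.2865)<.014)&(P[...,2]>.255)&(P[...,2]<.275);print("knob pts above .255:",k.sum(),"z95",np.percentile(P[k][:,2],90).round(4))
s=manip.sense();print(s["t"],s["tcp_pos"].round(4),s["finger_gap"])
print(manip.sign_off())
```

```text
knob pts above .255: 35 z95 0.2657
16.25 [0.5676 0.0727 0.2917] 0.5053143659812187
the job is handed in; nothing more can be done
None
```

I drew the index pin to its stop. The indicator from the block is now held over the work, with its plunger on the pencil ring and pushed in about 4 mm. I handed the job in at 16.25 s.

**Index pin:** I lifted the knob about 14 mm until the force rose to 25–29 N at the stop, then let go. The knob top went from z 0.249 to 0.263 m. The last scene view still shows it up.

**Indicator:** I gripped the case across its rim at 60 N. The dial faces the tool rest, and its yaw matches the lathe's to within about 0.5°.

**Last checks:**
- **Plunger:** by the arm's height the plunger is in about 4.0 mm. The force changed by about 1.5 N, against the 1.4 N expected at 4 mm. The height held steady over the last 0.6 s.
- **Position along the work:** in the wrist view the tip sits on the ring, within about 0.5 mm.

**Disagreements:**
- **Across the work:** two estimates of the tip differ by about 1.3 mm (x 0.5685 and 0.5698 m, against an axis at 0.5685 m). On a 40 mm round that changes the height by less than 0.05 mm.
- **Between cameras:** the fixed cameras and the wrist camera differed by about 3 mm. I used the wrist camera because the grip on the knob agreed with it.
- **Uprightness:** the arm readings give a lean of about 0.3°. The wrist view suggests up to about 1.2°, which I could not correct because the moves cannot tilt the tool.

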